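Change the water purifier's filter cartridges

ROBOT

A 6-joint arm with a two-finger parallel gripper is mounted at the origin on a cart in front of the work surface, level with it; the furniture and walls round the work are solid. World frame = base frame: x ahead of the robot, y to its left, z up, the work surface at z = 0. Lengths are in m, angles in degrees, forces in N, time in s.
With the tool pointing down it reaches from about 0.25 to 0.775 m from the base axis. Payload 4 kg.
Tool frame: the origin (TCP) lies midway between the tips of the shut fingers; the grasp point (between the pads) lies 19 mm behind it; z points along the fingers, y is the line along which they close (so a half turn about z gives the same grasp; the last joint's range is limited). The gripper opens to 85 mm and grips with 20 to 120 N. Pads are 22 mm wide; open, the fingers measure 114 mm over their backs; the gripper's body (76 mm by 85 mm) begins 54 mm behind the grasp point. The pads swing forward as they close: fully open they stand 13 mm farther back than shut.
Start: joints at [62.504, 4.996, 78.535, -0, 96.463, -5.907], TCP at [0.202, 0.511, 0.231] pointing down, gripper open.
Joint ranges: [-177.83, 177.83], [-43.37, 116.18], [15.69, 146.23], [-61.86, 241.86], [9.47, 152.12], [-147.06, 147.06]. Speed limits (degrees/s): [159.86, 159.86, 180, 180, 180, 180].

INTERFACE

Orientations are given as [roll, pitch, yaw] about the fixed x, y, z axes, in that order (R = Rz(yaw) Ry(pitch) Rx(roll)).
In Python, from workcell import read_state, capture, finish_job gives the robot as it stands.
- The arm moves only by the tool send_rows, never from a script. Its arguments are lists of equal length, an entry for each row: "rotation": the turn, a rotation vector about the tool's x, y, z in rad, a list of three; "translation": the shift along the tool's x, y, z in mm, a list of three; "claw": the closure, from 0 (fully open) to 1 (shut). In form: {"rotation": [[ax, ay, az], ...], "translation": [[tx, ty, tz], ...], "claw": [claw, ...]}. A call has 1 to 20 rows; each row is the pose to reach, as a shift and turn from the pose commanded when the call began, along the tool's axes at that moment; what a row does not reach only later rows make up. A row lasts 1/12 s, in which the tool goes at most 41.7 mm and 7.16 degrees, less where a joint would pass 70% of its speed; a pose out of reach is approached as far as the arm can. A call with a gripper value outside its range is refused whole. The fingers move at their own pace and stop on an object; the grip force is fixed at half the most. Time passes only in rows, so rows that repeat a pose let the fingers close. It gives the time, the measured TCP pose, the force, the opening and the grip force at its end, in the units of the state.
- read_state(): the state, without advancing time (a new reading comes with each control period).
- capture(name): name is "scene" or "top"; returns a dict with "frame" (420x560x3 uint8, red, green, blue), "intrinsics" (3x3 intrinsics, pixels), "dist" ([k1, k2, p1, p2, k3] as OpenCV has them; the pictures are not rectified), "cam_to_world" (4x4, takes a point from camera to world coordinates). Camera axes: x right, y down, z forward; pixel columns grow to the right and rows downward; lengths in m; the calibration is good to about 2 mm. A picture is of the moment at which its call begins. There is no depth.
- finish_job(): hands the job in; it is judged then, once.
The state is a dict: "t": time; "joint_pos": joint angles; "joint_vel": joint speeds; "tau": joint torques, N m; "tool_pos": TCP position; "eef_rot": TCP orientation; "wrist_force": force on the tool from outside, world axes, zero at the start; "torque": the same for the moment, N m; "opening": finger opening in m; "finger_force": force on a finger pad.
Only numpy, scipy, OpenCV 4.12 (cv2) and the standard library are available. Lean on these libraries where they do the work, as an engineer would, in place of code of your own. Each camera call takes 0.05 s, during which the arm holds its last target. There are 200 camera calls.

TASK

Change the water purifier's filters: unscrew every spent cartridge that sits in it and stand it upright on the worktop, and put every fresh cartridge from the worktop into a free well, pins in the slots, screwing it clockwise until it draws tight and stopping where its grip bar is in line with the two bars moulded on the deck, not past them. With all of that done, bleed the air by holding the white plunger down at its stop for a second; then push the reset button fully in through its hole with the reset pin, and put the pin back upright in its parking hole. Leave the tumblers and the milk alone.

Things in the scene. Friction and masses are not known exactly. Their poses are not given: they have to be found in the camera images.
- purifier: counter-top water purifier: white box, 174 x 174 mm, deck (flat top) 78 mm high, fixed. Origin: centre of its underside; z up, front (dark window) faces its -x, +y left seen from the front. Deck: three alike round wells (back left, front left, back right) and a grey control panel (front right). Wells work in parallel; one without a cartridge is shut by its valve and may stay empty
- well_a (a point): centre of the mouth of the back left well, at deck height; axes as purifier. Bore 50 mm wide; two slots in its rim for the cartridge's pins, at -15 and 165 degrees from the purifier's +x (counter-clockwise from above; round dots on the deck). Put in with its bar along the slots (+-10 degrees), a cartridge rests on a sprung valve, origin 52 mm below the mouth, flange 6 mm above the deck
- well_b (a point): front left well, as well_a. From rest in the slots a cartridge screws in clockwise (from above): from about 10 to 55 degrees a helical lip draws it down 4 mm against the valve (upward push grows from 3 to 9 N, turning takes up to 0.4 N m), then the lip is level. Fully in: origin 56 mm below the mouth, flange 2 mm above the deck
- well_c (a point): back right well, as well_a. Set angle: 75 degrees clockwise from the slots, where the cartridge's bar lies along the purifier's y axis, in line with the two short dark bars moulded on the deck beside the well. It can be over-turned: the hard stop is only at about 108 degrees. Released there it stays. Neighbouring wells are 82 mm apart
- bleed_plunger (a joint): sprung air-bleed plunger on the control panel: 0 up, 0.008 m at its stop; 2 N to start, 6 N at the stop; returns by itself
- plunger_top (a point): centre of the top of the plunger's white mushroom head: 28 mm wide, top 20 mm above the deck when up, 12 mm when down
- reset_button (a joint): filter-counter reset button at the bottom of the reset hole: 0 up, 0.004 m fully in; 1.6 N to start, 4 N fully in; springs back
- reset_hole (a point): centre of the mouth of the reset hole in the control panel, at deck height: round, 14 mm wide; the button's face (11 mm wide) lies 10 mm below the mouth, so no finger reaches it. Axes as purifier
- pin_hole (a point): centre of the mouth of the reset pin's parking hole, at deck height: round, 14 mm wide, 36 mm deep, near the purifier's front right corner. Axes as purifier
- reset_pin: reset pin, 100 mm long, upright in its parking hole at the start. Origin: centre of the tip; z along it to the grip. Steel probe 10.4 mm thick from 0 to 32 mm, tip tapered to 5 mm; collar 24 mm wide from 32 to 36 mm; round black grip 13 mm thick from 36 to 100 mm. Parked, the collar rests on the deck (origin 32 mm below it)
- cartridge_a: fresh filter cartridge (2 or 3 of the 3 are there), standing, 94 mm tall, 0.16 kg. Origin: centre of its foot; z up. White body 47 mm wide, foot tapered to 42 mm; grey flange 60 mm wide, 58 to 64 mm up; on it the grip bar, 64 to 94 mm up: 16 mm thick (y), 52 mm long (x). Two pins 7 mm thick, 42.5 mm up, stick out under the bar's ends to 30 mm from the axis. A half turn makes no difference
- cartridge_b: another fresh filter cartridge, the same as cartridge_a
- cartridge_c: another fresh filter cartridge, the same as cartridge_a
- spent_a: spent filter cartridge, of the same form as cartridge_a, locked at the set angle in well_a at the start (1 or 2 of the 2 are there). It unscrews counter-clockwise, rising 4 mm; at the slots it can be lifted out. The flat worktop on the purifier's left has room for them; it ends at the front edge (x = 0.34 m) and at the sink bowl (y = 0.36 m)
- spent_b: spent filter cartridge, of the same form as cartridge_a, locked at the set angle in well_b at the start (1 or 2 of the 2 are there). It unscrews counter-clockwise, rising 4 mm; at the slots it can be lifted out. The flat worktop on the purifier's left has room for them; it ends at the front edge (x = 0.34 m) and at the sink bowl (y = 0.36 m)
- upturned_tumbler_a: a clear upturned tumbler standing behind the purifier; to be left alone. Origin: centre of its underside
- upturned_tumbler_b: the tall upturned tumbler standing behind the purifier; to be left alone. Origin: centre of its underside
- milk: the milk carton standing behind the purifier; to be left alone. Origin: centre of its underside

How it is judged (in metres and radians):
On the way, in this order (a step that is already met when the one before it is completed fails the run):
1. every spent cartridge stands upright on the worktop; every fresh one is screwed into a well, drawn fully down, its bar in line with the deck's bars (((horizontal distance between cartridge_a and well_a below 0.004 m and z of cartridge_a in the frame of well_a below -0.0545 m) or (horizontal distance between cartridge_a and well_b below 0.004 m and z of cartridge_a in the frame of well_b below -0.0545 m) or (horizontal distance between cartridge_a and well_c below 0.004 m and z of cartridge_a in the frame of well_c below -0.0545 m)) and angle between the x axis of each of cartridge_a, cartridge_b, cartridge_c and the y axis of purifier, either way round below 0.16 rad and angle between each of cartridge_a, cartridge_b, cartridge_c's own z axis and vertical below 0.08 rad and ((horizontal distance between cartridge_b and well_a below 0.004 m and z of cartridge_b in the frame of well_a below -0.0545 m) or (horizontal distance between cartridge_b and well_b below 0.004 m and z of cartridge_b in the frame of well_b below -0.0545 m) or (horizontal distance between cartridge_b and well_c below 0.004 m and z of cartridge_b in the frame of well_c below -0.0545 m)) and ((horizontal distance between cartridge_c and well_a below 0.004 m and z of cartridge_c in the frame of well_a below -0.0545 m) or (horizontal distance between cartridge_c and well_b below 0.004 m and z of cartridge_c in the frame of well_b below -0.0545 m) or (horizontal distance between cartridge_c and well_c below 0.004 m and z of cartridge_c in the frame of well_c below -0.0545 m)) and height (world z) of spent_a between -0.008 and 0.008 m and angle between each of spent_a, spent_b's own z axis and vertical below 0.1 rad and height (world z) of spent_b between -0.008 and 0.008 m), for 0.4 s.
2. then the bleed plunger is held down at its stop (all of step 1 and value of joint bleed_plunger above 0.0068 m), for 0.7 s.
3. then the reset button is pushed fully in with the reset pin's tip (all of step 1 and value of joint reset_button above 0.0032 m and horizontal distance between reset_pin and reset_hole below 0.008 m and z of reset_pin in the frame of reset_hole below -0.009 m), for 0.1 s.
At the end, for the whole second after the job is handed in: spent cartridges stand upright on the worktop; each fresh one is upright in a well, within 4 mm of its axis, at least 54.5 mm below the mouth, bar within 9 degrees of the purifier's y axis; plunger and button up; reset pin upright in its parking hole, at least 28 mm down, at rest (all of step 1 and horizontal distance between reset_pin and pin_hole below 0.006 m and z of reset_pin in the frame of pin_hole below -0.028 m and angle between reset_pin's own z axis and vertical below 0.1 rad and value of joint bleed_plunger below 0.0015 m and value of joint reset_button below 0.0012 m and linear speed of reset_pin below 0.02 m/s); the robot touches nothing.
It fails at once if a tumbler or the milk is shifted by more than 3 cm or tipped (distance of any of upturned_tumbler_a, upturned_tumbler_b, milk from where it was at the start of the episode above 0.03 m or angle between any of upturned_tumbler_a, upturned_tumbler_b, milk's own z axis and vertical above 0.4 rad).
Of cartridge_a, cartridge_b, cartridge_c only 2 to 3 are there at a start; the rules pass over those that are not, and their reading is None.
Of spent_a, spent_b only 1 to 2 are there at a start; the rules pass over those that are not, and their reading is None.
At some moment in a run one of cartridge_a, cartridge_b, cartridge_c may be knocked a few centimetres aside while the robot is not near it.
It also fails if it takes over 210 s, if anything falls off the work surface, if the arm or the gripper's body presses on something with over 40 N, if the wrist force passes 120 N, or if a joint passes its speed limit or range.

## Working session

There is one attempt and no reset: what is moved stays moved. The work goes in short steps, Python scripts to look and compute and a tool call to move; the robot and the scene stay as the last step left them, time stands still between calls to the robot, and variables do not carry over. Pictures are saved under pics/ and viewed, at most 14 in all, crops included, and the job is handed in when it is done.

Besides the shell and the picture viewer there is one more tool, called after ">>>" by a JSON object that holds its "api" and its "payload", one argument or row to a line. send_rows: Moves the arm, as the interface text tells. Its arguments: {"type":"object","properties":{"rotation":{"type":"array","items":{"type":"array","items":{"type":"number"}}},"translation":{"type":"array","items":{"type":"array","items":{"type":"number"}}},"claw":{"type":"array","items":{"type":"number"}}},"required":["rotation","translation","claw"]}

```bash
mkdir -p pics; ls; python3 - <<'E'
from workcell import read_state, capture
import cv2,numpy as np,pickle
s=read_state();print(s)
for n in("scene","top"):
    c=capture(n);pickle.dump(c,open(f"{n}0.pkl","wb"));cv2.imwrite(f"pics/{n}0.png",c["frame"][:,:,::-1])
    print(n,np.round(c["intrinsics"],1).tolist(),c["dist"],np.round(c["cam_to_world"],4).tolist())
E
```

```text
pics
{'t': 0.0, 'joint_pos': array([ 6.25031941e+01,  5.04023716e+00,  7.86267906e+01,  1.42488330e-03,
        9.64636068e+01, -5.90759828e+00]), 'joint_vel': array([ 0.06570473, -0.00279046, -0.07504749, -0.06912638,  0.10870396,
        0.11663044]), 'tau': array([-4.53881639e-04, -3.51864374e+01, -3.13274860e+01, -1.94502963e-04,
        1.08293761e-02,  8.06214359e-06]), 'tool_pos': array([0.20213493, 0.51095847, 0.23011026]), 'eef_rot': array([-1.79870205e+02, -1.48541483e-02,  1.58410934e+02]), 'wrist_force': array([ 0.07931713, -0.88923101,  0.2771507 ]), 'torque': array([ 0.01445001,  0.00460045, -0.00355609]), 'finger_force': 0.0, 'opening': 0.0854337396199304}
scene [[527.7, 0.0, 278.9], [0.0, 527.7, 206.1], [0.0, 0.0, 1.0]] [-0.03294856  0.          0.          0.          0.        ] [[0.6422, -0.5568, 0.5268, -0.0256], [-0.7665, -0.4717, 0.4358, -0.3457], [0.0059, -0.6837, -0.7297, 0.9048], [0.0, 0.0, 0.0, 1.0]]
top [[515.7, 0.0, 282.3], [0.0, 515.7, 205.8], [0.0, 0.0, 1.0]] [-0.03760665  0.          0.          0.          0.        ] [[0.019, -0.9896, 0.1423, 0.4494], [-0.9997, -0.0209, -0.0122, 0.1368], [0.0151, -0.142, -0.9898, 0.9808], [0.0, 0.0, 0.0, 1.0]]
```

View pics/scene0.png

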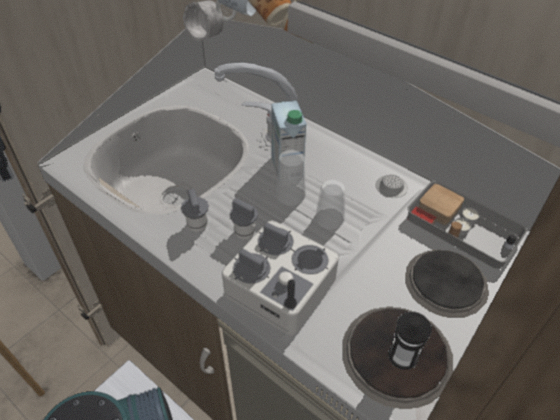

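View pics/top0.png

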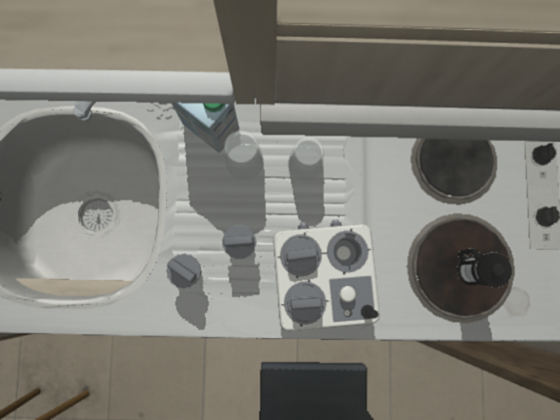

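Both views show two fresh cartridges standing left of the purifier (top view about (184,268) and (239,241)). Spent ones sit in wells a (301,254) and b (306,302), and well c (348,250) is empty. The plunger is at (348,294) and the pin grip near (369,312). I'll enlarge both.

```bash
cat > h.py <<'E'
import cv2,numpy as np,pickle
from workcell import read_state,capture
from scipy.spatial.transform import Rotation as R
def ray(c,uv):
    p=cv2.undistortPoints(np.array(uv,float).reshape(-1,1,2),c["intrinsics"],np.array(c["dist"]))[:,0]
    T=np.array(c["cam_to_world"]);d=np.c_[p,np.ones(len(p))]@T[:3,:3].T
    return T[:3,3],d
def onz(c,uv,z):
    o,d=ray(c,uv);z=np.broadcast_to(z,len(d));return o+d*((z-o[2])/d[:,2])[:,None]
def proj(c,P):
    T=np.linalg.inv(c["cam_to_world"]);P=np.array(P,float).reshape(-1,3)
    return cv2.projectPoints(P,cv2.Rodrigues(T[:3,:3])[0],T[:3,3],c["intrinsics"],np.array(c["dist"]))[0][:,0]
def tri(c1,u1,c2,u2):
    out=[]
    for a,b in zip(u1,u2):
        o1,d1=ray(c1,[a]);o2,d2=ray(c2,[b]);d1=d1[0]/np.linalg.norm(d1);d2=d2[0]/np.linalg.norm(d2)
        s=np.linalg.lstsq(np.c_[d1,-d2],o2-o1,rcond=None)[0];p,q=o1+s[0]*d1,o2+s[1]*d2
        out.append(np.r_[(p+q)/2,np.linalg.norm(p-q)])
    return np.array(out)
def crop(c,x0,y0,w,h,k,name):
    im=cv2.resize(c["frame"][y0:y0+h,x0:x0+w,::-1],None,fx=k,fy=k,interpolation=cv2.INTER_CUBIC)
    for u in range(x0-x0%-20,x0+w,20): 
        cv2.putText(im,str(u),((u-x0)*k,9),0,.33,(0,0,255));cv2.line(im,((u-x0)*k,10),((u-x0)*k,14),(0,0,255))
    for v in range(y0-y0%-20,y0+h,20):
        cv2.putText(im,str(v),(0,(v-y0)*k+4),0,.33,(0,0,255));cv2.line(im,(22,(v-y0)*k),(27,(v-y0)*k),(0,0,255))
    cv2.imwrite(f"pics/{name}.png",im)
def load(n):return pickle.load(open(n+".pkl","rb"))
E
python3 - <<'E'
from h import *
crop(load("top0"),265,215,120,120,5,"topA")
crop(load("scene0"),175,180,170,150,4,"sceneA")
crop(load("top0"),160,215,110,90,6,"topB")
E
```

```text
(no output)
```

View pics/topA.png

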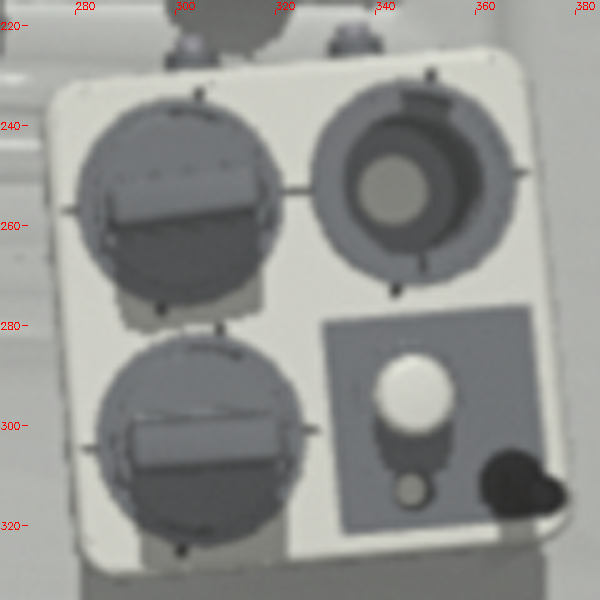

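View pics/sceneA.png

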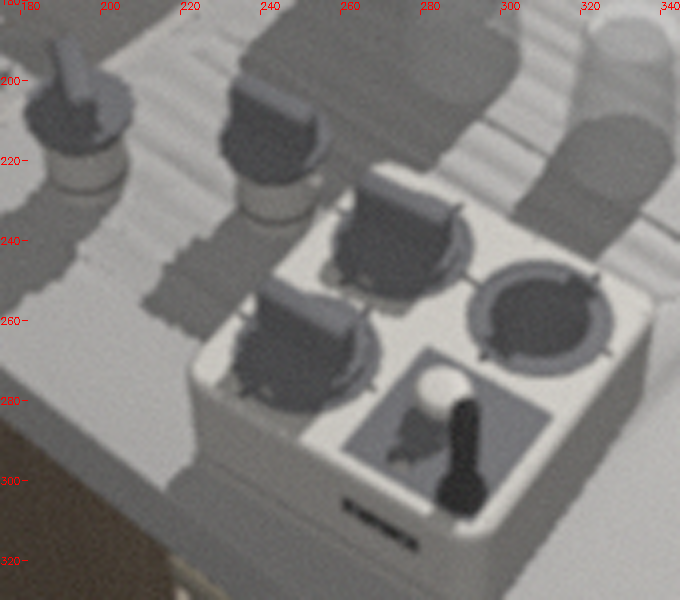

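View pics/topB.png

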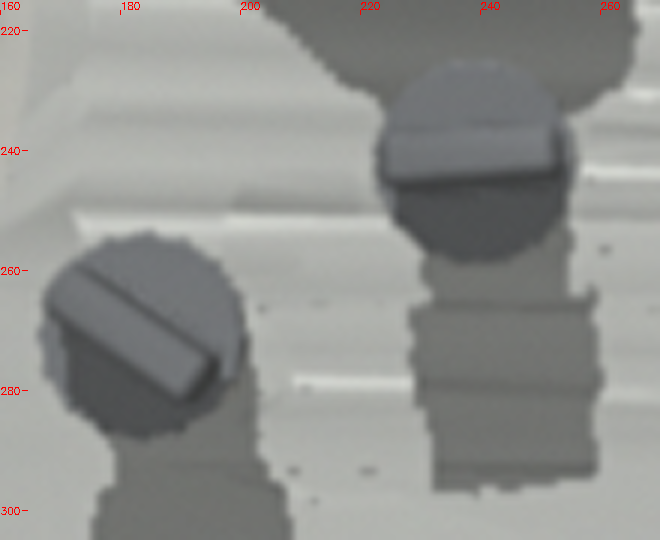

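The crops show what I need:
- **Well dots in the top view:** a (303.5,233.5)/(297,276.5), b (309,281)/(301.5,325), c (351,230)/(344,273).
- **Panel:** the plunger, hole and pin are clear.
- **Fresh bars:** centred near (181.8,269.8) and (238.3,240.3).

Now I'll triangulate.

```bash
python3 - <<'E'
from h import *
np.set_printoptions(precision=4,suppress=True)
t,s=load("top0"),load("scene0")
names="c_dot1 c_dot2 c_tickL c_tickR b_dot1 b_dot2 b_tickL b_tickR a_dot1 a_tickL plunger pinTop pinCollar F1 F2 sa sb".split()
U=[(351,230),(344,273),(325,253),(369,249.5),(309,281),(301.5,325),(283.5,304.5),(328,301),(303.5,233.5),(279,257),(347.7,293.5),(372.5,313.8),(366.5,311.3),(181.75,269.8),(238.3,240.3),(302.2,253.6),(306.2,302.8)]
V=[(324.2,249.7),(296.2,269),(292.5,249.7),(327,268),(262.5,257.7),(236,278.2),(235.2,258.5),(267.5,277),(289.2,232),(260.5,232.5),(285.7,277.5),(290.7,280.5),(290.2,303.8),(194.5,197.3),(244,204.8),(277.3,228),(252,255.8)]
for n,r in zip(names,tri(t,U,s,V)):print(n,r)
# purifier fit: local pts at deck height, unknown yaw/xy + pitch centre; wells (ox,oy)+...
z=.078
D={'a':[(303.5,233.5),(297,276.5)],'b':[(309,281),(301.5,325)],'c':[(351,230),(344,273)]}
for k,v in D.items():
    p=onz(t,v,z);e=p[0]-p[1];print(k,'mid',p.mean(0),'len',np.linalg.norm(e),'yaw',np.degrees(np.arctan2(e[1],e[0]))+15)
for n,uv,zz in [('corners',[(276,235),(368,226),(379,324),(282,330)],z),('hole',[(346.7,313)],z),('plung',[(347.7,293.5)],z+.02),('collar',[(366.3,311.5)],z+.004),('pintop',[(372.5,313.8)],z+.068)]:
    print(n,onz(t,uv,zz))
# bars long axis from top
for n,q in {'F1':[(45,298),(80,265),(215,352),(182,400)],'F2':[(388,135),(550,125),(553,167),(390,182)]}.items():
    q=np.array(q)/6+[160,215];p=onz(t,q,.094);e=(p[2]+p[3]-p[0]-p[1])/2 if n=='F1' else (p[1]+p[2]-p[0]-p[3])/2
    print(n,p.mean(0),np.linalg.norm(e),np.degrees(np.arctan2(e[1],e[0])))
fl=onz(t,[(183.8,270.8),(239.5,241.7)],.064);print('flange',fl)
E
```

```text
c_dot1 [0.539  0.0034 0.0767 0.0006]
c_dot2 [0.4638 0.0155 0.0794 0.0016]
c_tickL [0.4969 0.0499 0.0796 0.001 ]
c_tickR [ 0.5052 -0.0282  0.078   0.0009]
b_dot1 [0.4455 0.0797 0.0802 0.0078]
b_dot2 [0.3734 0.0888 0.0798 0.0002]
b_tickL [0.4069 0.1209 0.0807 0.0017]
b_tickR [0.4144 0.0442 0.0804 0.0012]
a_dot1 [0.5313 0.0871 0.0746 0.0004]
a_tickL [0.4892 0.1293 0.0787 0.0011]
plunger [0.4283 0.0116 0.0932 0.0003]
pinTop [ 0.3989 -0.0215  0.1457  0.0017]
pinCollar [ 0.3982 -0.0239  0.075   0.0003]
F1 [0.4636 0.295  0.092  0.0015]
F2 [0.5163 0.1998 0.0911 0.002 ]
sa [0.4946 0.0902 0.1171 0.003 ]
sb [0.413  0.0829 0.1148 0.0015]
a mid [0.4933 0.0926 0.078 ] len 0.07580673374940332 yaw 7.200500081877274
b mid [0.4108 0.0828 0.078 ] len 0.07605423906475312 yaw 5.95502835341428
c mid [0.501  0.0099 0.078 ] len 0.0763886425869191 yaw 5.8409361197581156
corners [[ 0.5272  0.1357  0.078 ]
 [ 0.5463 -0.0263  0.078 ]
 [ 0.377  -0.0448  0.078 ]
 [ 0.3642  0.122   0.078 ]]
hole [[0.3948 0.011  0.078 ]]
plung [[0.4286 0.0122 0.098 ]]
collar [[ 0.3981 -0.0222  0.082 ]]
pintop [[ 0.3983 -0.0208  0.146 ]]
F1 [0.463  0.2952 0.094 ] 0.047494104495876766 -122.97753493787302
F2 [0.5152 0.2002 0.094 ] 0.04663511109245362 -84.41460815625159
flange [[0.4618 0.2968 0.064 ]
 [0.5151 0.2003 0.064 ]]
```

Everything is consistent: deck points land at z of about 0.078, bar tops at about 0.093 and 0.116, and purifier yaw is about 5.9°. The wells come out at a (0.4928,0.0918), b (0.4112,0.0834) and c (0.5012,0.0102). First move is to go above spent_a.

```bash
cat > go.py <<'E'
import sys
from h import *
def plan(*a):
    s=read_state();p=np.array(s["tool_pos"]);Rm=R.from_euler("xyz",s["eef_rot"],degrees=True)
    f=s["wrist_force"];print("t%.1f"%s["t"],"pos",np.round(p*1000,1),"rot",np.round(s["eef_rot"],1),"F",np.round(f,1),"Tz",round(s["torque"][2],2),"open",round(s["opening"]*1000,1),"ff",round(s["finger_force"],1),"j6",round(s["joint_pos"][5],1))
    for x,y,z,w in zip(*[iter(a)]*4):
        Rt=R.from_euler("xyz",[180,0,w],degrees=True)
        print((x,y,z,w),"T",np.round(Rm.inv().apply(np.array([x,y,z])-p*1000),1).tolist(),"R",np.round((Rm.inv()*Rt).as_rotvec(),3).tolist())
if __name__=="__main__":plan(*map(float,sys.argv[1:]))
E
python3 go.py 493.5 91.3 180 95.9 493.5 91.3 90 95.9
```

```text
t0.1 pos [202.1 511.  230.2] rot [-179.9   -0.   158.4] F [-0.6  1.  -0.2] Tz -0.08 open 85.9 ff 0.0 j6 -5.9
(493.5, 91.3, 180.0, 95.9) T [-425.3, -283.0, 50.7] R [-0.002, 0.001, 1.091]
(493.5, 91.3, 90.0, 95.9) T [-425.4, -282.8, 140.7] R [-0.002, 0.001, 1.091]
```

>>> {"api": "send_rows", "payload": {
  "rotation": [
    [-0.002,0.001,1.091],
    [-0.002,0.001,1.091],
    [-0.002,0.001,1.091],
    [-0.002,0.001,1.091],
    [-0.002,0.001,1.091],
    [-0.002,0.001,1.091],
    [-0.002,0.001,1.091],
    [-0.002,0.001,1.091],
    [-0.002,0.001,1.091],
    [-0.002,0.001,1.091],
    [-0.002,0.001,1.091],
    [-0.002,0.001,1.091],
    [-0.002,0.001,1.091],
    [-0.002,0.001,1.091],
    [-0.002,0.001,1.091],
    [-0.002,0.001,1.091],
    [-0.002,0.001,1.091],
    [-0.002,0.001,1.091]
  ],
  "translation": [
    [-425.3,-283,50.7],
    [-425.3,-283,50.7],
    [-425.3,-283,50.7],
    [-425.3,-283,50.7],
    [-425.3,-283,50.7],
    [-425.3,-283,50.7],
    [-425.3,-283,50.7],
    [-425.3,-283,50.7],
    [-425.3,-283,50.7],
    [-425.3,-283,50.7],
    [-425.3,-283,50.7],
    [-425.3,-283,50.7],
    [-425.3,-283,50.7],
    [-425.3,-283,50.7],
    [-425.3,-283,50.7],
    [-425.3,-283,50.7],
    [-425.3,-283,50.7],
    [-425.3,-283,50.7]
  ],
  "claw": [0.5,0.5,0.5,0.5,0.5,0.5,0.5,0.5,0.5,0.5,0.5,0.5,0.5,0.5,0.5,0.5,0.5,0.5]
}}

```text
t: 1.6
tool_pos: [0.4931, 0.0932, 0.1809]
eef_rot: [179.9, -0.1, 96.0]
wrist_force: [0.4, 0.3, -0.0]
opening: 0.0426
finger_force: 0.0
```

```bash
python3 go.py 493.5 91.3 90 95.9; python3 - <<'E'
from h import *
c=capture("top");pickle.dump(c,open("top1.pkl","wb"))
E
```

```text
t1.6 pos [493.1  93.2 180.9] rot [ 1.799e+02 -1.000e-01  9.600e+01] F [ 0.4  0.3 -0. ] Tz 0.04 open 42.6 ff 0.0 j6 -1.9
(493.5, 91.3, 90.0, 95.9) T [-2.1, 0.0, 90.9] R [0.002, -0.002, 0.002]
```

>>> {"api": "send_rows", "payload": {
  "rotation": [
    [0,0,0],
    [0,0,0],
    [0,0,0],
    [0,0,0],
    [0,0,0],
    [0,0,0],
    [0,0,0],
    [0,0,0],
    [0,0,0],
    [0,0,0],
    [0,0,0],
    [0,0,0],
    [0,0,0]
  ],
  "translation": [
    [-1,0,35],
    [-2,0,60],
    [-2,0,80],
    [-2,0,91],
    [-2,0,91],
    [-2,0,91],
    [-2,0,91],
    [-2,0,91],
    [-2,0,91],
    [-2,0,91],
    [-2,0,91],
    [-2,0,91],
    [-2,0,91]
  ],
  "claw": [0.5,0.5,0.5,0.5,0.5,0.5,1,1,1,1,1,1,1]
}}

```text
t: 2.73
tool_pos: [0.4945, 0.0901, 0.0918]
eef_rot: [179.8, -0.1, 95.9]
wrist_force: [-2.7, -0.0, 5.1]
opening: 0.0152
finger_force: 59.6
```

```bash
python3 go.py 493.5 91.3 90 95.9
```

```text
t2.7 pos [494.5  90.1  91.8] rot [ 1.798e+02 -1.000e-01  9.590e+01] F [-2.7 -0.   5.1] Tz 0.01 open 15.2 ff 59.6 j6 -2.1
(493.5, 91.3, 90.0, 95.9) T [1.3, -0.9, 1.8] R [0.003, -0.002, 0.0]
```

>>> {"api": "send_rows", "payload": {
  "rotation": [
    [0,0,-0.1],
    [0,0,-0.2],
    [0,0,-0.3],
    [0,0,-0.4],
    [0,0,-0.5],
    [0,0,-0.6],
    [0,0,-0.7],
    [0,0,-0.8],
    [0,0,-0.9],
    [0,0,-1.0],
    [0,0,-1.1],
    [0,0,-1.2],
    [0,0,-1.3],
    [0,0,-1.309],
    [0,0,-1.309],
    [0,0,-1.309]
  ],
  "translation": [
    [0,0,0],
    [0,0,0],
    [0,0,0],
    [0,0,-0.3],
    [0,0,-0.8],
    [0,0,-1.3],
    [0,0,-1.8],
    [0,0,-2.3],
    [0,0,-2.8],
    [0,0,-3.3],
    [0,0,-3.8],
    [0,0,-4],
    [0,0,-4],
    [0,0,-4],
    [0,0,-4],
    [0,0,-4]
  ],
  "claw": [1,1,1,1,1,1,1,1,1,1,1,1,1,1,1,1]
}}

```text
t: 4.07
tool_pos: [0.495, 0.0908, 0.095]
eef_rot: [179.7, 0.2, 170.8]
wrist_force: [-0.3, 3.6, 4.5]
opening: 0.0148
finger_force: 59.5
```

```bash
python3 go.py 494.5 91.3 96 170.9 494.5 91.3 180 170.9
```

```text
t4.1 pos [495.   90.8  95. ] rot [179.7   0.2 170.8] F [-0.3  3.6  4.5] Tz -0.06 open 14.8 ff 59.5 j6 -77.0
(494.5, 91.3, 96.0, 170.9) T [0.5, 0.4, -1.0] R [0.004, 0.003, -0.002]
(494.5, 91.3, 180.0, 170.9) T [0.3, 0.8, -85.0] R [0.004, 0.003, -0.002]
```

>>> {"api": "send_rows", "payload": {
  "rotation": [
    [0,0,0],
    [0,0,0],
    [0,0,0],
    [0,0,0],
    [0,0,0],
    [0,0,0],
    [0,0,0],
    [0,0,0]
  ],
  "translation": [
    [0,0.4,-10],
    [0,0.4,-25],
    [0,0.4,-40],
    [0,0.4,-55],
    [0,0.4,-75],
    [0,0.4,-95],
    [0,0.4,-105],
    [0,0.4,-105]
  ],
  "claw": [1,1,1,1,1,1,1,1]
}}

```text
t: 4.73
tool_pos: [0.4953, 0.0896, 0.2014]
eef_rot: [179.9, 0.3, 170.8]
wrist_force: [0.4, 0.0, -1.1]
opening: 0.0151
finger_force: 59.1
```

```bash
python3 go.py 400 200 190 140 400 200 85 140 400 200 71 140
```

```text
t4.7 pos [495.3  89.6 201.4] rot [179.9   0.3 170.8] F [ 0.4  0.  -1.1] Tz 0.0 open 15.1 ff 59.1 j6 -77.1
(400.0, 200.0, 190.0, 140.0) T [111.7, 93.8, 11.0] R [0.003, 0.005, 0.538]
(400.0, 200.0, 85.0, 140.0) T [112.3, 93.6, 116.0] R [0.003, 0.005, 0.538]
(400.0, 200.0, 71.0, 140.0) T [112.4, 93.6, 130.0] R [0.003, 0.005, 0.538]
```

>>> {"api": "send_rows", "payload": {
  "rotation": [
    [0,0,0],
    [0,0,0],
    [0,0,0],
    [0,0,0],
    [0,0,0],
    [0,0,0],
    [0,0,0],
    [0,0,0],
    [0,0,0],
    [0,0,0],
    [0,0,0],
    [0,0,0],
    [0,0,0],
    [0,0,0],
    [0,0,0]
  ],
  "translation": [
    [20,17,0],
    [45,37,0],
    [70,58,0],
    [95,79,0],
    [108,90,0],
    [112,94,0],
    [112,94,20],
    [112,94,50],
    [112,94,80],
    [112,94,105],
    [112,94,118],
    [112,94,124],
    [112,94,127],
    [112,94,130],
    [112,94,130]
  ],
  "claw": [1,1,1,1,1,1,1,1,1,1,1,1,1,1,1]
}}

```text
t: 5.98
tool_pos: [0.3992, 0.2007, 0.07]
eef_rot: [179.9, 0.1, 170.9]
wrist_force: [-0.6, 0.4, -1.4]
opening: 0.0152
finger_force: 59.2
```

```bash
python3 go.py 400 200 69.5 170.8
```

```text
t6.0 pos [399.2 200.7  70. ] rot [1.799e+02 1.000e-01 1.709e+02] F [-0.6  0.4 -1.4] Tz -0.03 open 15.2 ff 59.2 j6 -61.5
(400.0, 200.0, 69.5, 170.8) T [-0.9, -0.5, 0.5] R [0.002, 0.002, 0.001]
```

>>> {"api": "send_rows", "payload": {
  "rotation": [
    [0,0,0],
    [0,0,0],
    [0,0,0],
    [0,0,0],
    [0,0,0],
    [0,0,0],
    [0,0,0],
    [0,0,0],
    [0,0,0],
    [0,0,0],
    [0,0,0],
    [0,0,0]
  ],
  "translation": [
    [0,0,0.5],
    [0,0,1],
    [0,0,1],
    [0,0,1],
    [0,0,1],
    [0,0,1],
    [0,0,0],
    [0,0,-20],
    [0,0,-50],
    [0,0,-85],
    [0,0,-120],
    [0,0,-130]
  ],
  "claw": [1,1,0.5,0.5,0.5,0.5,0.5,0.5,0.5,0.5,0.5,0.5]
}}

```text
t: 6.98
tool_pos: [0.4007, 0.2016, 0.2051]
eef_rot: [179.6, 0.6, 170.9]
wrist_force: [1.3, -0.1, 1.2]
opening: 0.0426
finger_force: 0.0
```

```bash
python3 go.py 412.5 83 200 95.9 ; python3 - <<'E'
from h import *
c=capture("top");pickle.dump(c,open("top2.pkl","wb"))
crop(c,160,215,160,120,5,"top2")
E
```

```text
t7.0 pos [400.7 201.6 205.1] rot [179.6   0.6 170.9] F [ 1.3 -0.1  1.2] Tz 0.02 open 42.6 ff 0.0 j6 -61.5
(412.5, 83.0, 200.0, 95.9) T [-30.3, -115.3, 4.5] R [0.013, 0.004, 1.309]
```

View pics/top2.png

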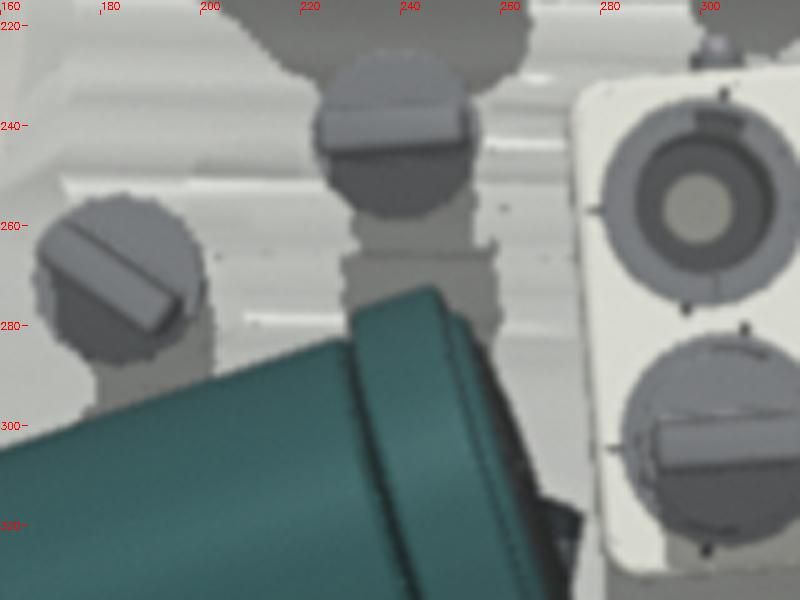

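The fresh cartridges haven't moved: F1 is near (182,270) and F2 near (238,240). Well a is now empty, and the spent cartridge is hidden under the arm. Next I'll take F2.

```bash
python3 go.py 516 200 180 95.6
```

```text
t7.0 pos [400.9 201.7 205. ] rot [179.6   0.6 170.9] F [ 1.6 -0.4  0.8] Tz 0.02 open 42.6 ff 0.0 j6 -61.5
(516.0, 200.0, 180.0, 95.6) T [-113.6, 16.3, 26.3] R [0.013, 0.004, 1.314]
```

>>> {"api": "send_rows", "payload": {
  "rotation": [
    [0.01,0,0.12],
    [0.01,0,0.24],
    [0.01,0,0.36],
    [0.01,0,0.48],
    [0.01,0,0.6],
    [0.01,0,0.72],
    [0.01,0,0.84],
    [0.01,0,0.96],
    [0.01,0,1.08],
    [0.01,0,1.2],
    [0.01,0,1.314],
    [0.01,0,1.314],
    [0.01,0,1.314]
  ],
  "translation": [
    [-30,4,7],
    [-60,8,14],
    [-90,12,20],
    [-110,16,26],
    [-113.6,16.3,26.3],
    [-113.6,16.3,26.3],
    [-113.6,16.3,26.3],
    [-113.6,16.3,26.3],
    [-113.6,16.3,26.3],
    [-113.6,16.3,26.3],
    [-113.6,16.3,26.3],
    [-113.6,16.3,26.3],
    [-113.6,16.3,26.3]
  ],
  "claw": [0.5,0.5,0.5,0.5,0.5,0.5,0.5,0.5,0.5,0.5,0.5,0.5,0.5]
}}

```text
t: 8.12
tool_pos: [0.5124, 0.1987, 0.171]
eef_rot: [-179.5, 0.2, 95.8]
wrist_force: [-0.3, 1.1, -0.4]
opening: 0.0429
finger_force: 0.0
```

```bash
python3 go.py 516 200 70 95.6
```

```text
t8.1 pos [512.4 198.7 171. ] rot [-179.5    0.2   95.8] F [-0.3  1.1 -0.4] Tz 0.01 open 42.9 ff 0.0 j6 9.6
(516.0, 200.0, 70.0, 95.6) T [1.3, 4.6, 100.9] R [-0.009, 0.004, 0.003]
```

>>> {"api": "send_rows", "payload": {
  "rotation": [
    [-0.009,0.004,0.003],
    [-0.009,0.004,0.003],
    [-0.009,0.004,0.003],
    [-0.009,0.004,0.003],
    [-0.009,0.004,0.003],
    [-0.009,0.004,0.003]
  ],
  "translation": [
    [1,4.6,20],
    [1,4.6,45],
    [1,4.6,65],
    [1,4.6,80],
    [1,4.6,80],
    [1,4.6,80]
  ],
  "claw": [0.5,0.5,0.5,0.5,0.5,0.5]
}}

```text
t: 8.62
tool_pos: [0.5161, 0.1997, 0.0911]
eef_rot: [-180.0, 0.0, 95.5]
wrist_force: [-0.7, -0.8, -0.4]
opening: 0.0428
finger_force: 0.0
```

```bash
python3 go.py 516 200 70 95.6
```

```text
t8.6 pos [516.1 199.7  91.1] rot [-180.     0.    95.5] F [-0.7 -0.8 -0.4] Tz 0.06 open 42.8 ff 0.0 j6 9.8
(516.0, 200.0, 70.0, 95.6) T [0.3, -0.0, 21.1] R [-0.0, 0.0, -0.001]
```

Aligned. I'll go down the last 21 mm, grip, then lift.

>>> {"api": "send_rows", "payload": {
  "rotation": [
    [0,0,0],
    [0,0,0],
    [0,0,0],
    [0,0,0],
    [0,0,0],
    [0,0,0],
    [0,0,0],
    [0,0,0],
    [0,0,0],
    [0,0,0],
    [0,0,0]
  ],
  "translation": [
    [0,0,10],
    [0,0,18],
    [0,0,21],
    [0,0,21],
    [0,0,21],
    [0,0,21],
    [0,0,21],
    [0,0,21],
    [0,0,21],
    [0,0,21],
    [0,0,21]
  ],
  "claw": [0.5,0.5,0.5,0.5,1,1,1,1,1,1,1]
}}

```text
t: 9.53
tool_pos: [0.5174, 0.2001, 0.072]
eef_rot: [179.8, -0.0, 95.4]
wrist_force: [0.6, 0.1, 0.8]
opening: 0.0147
finger_force: 61.1
```

```bash
python3 go.py 516 200 190 95.6
```

```text
t9.5 pos [517.4 200.1  72. ] rot [179.8  -0.   95.4] F [0.6 0.1 0.8] Tz 0.04 open 14.7 ff 61.1 j6 9.9
(516.0, 200.0, 190.0, 95.6) T [0.1, -0.9, -118.0] R [0.004, -0.0, -0.003]
```

>>> {"api": "send_rows", "payload": {
  "rotation": [
    [0,0,0],
    [0,0,0],
    [0,0,0],
    [0,0,0],
    [0,0,0],
    [0,0,-0.12],
    [0,0,-0.24],
    [0,0,-0.36],
    [0,0,-0.48],
    [0,0,-0.6],
    [0,0,-0.72],
    [0,0,-0.84],
    [0,0,-0.96],
    [0,0,-1.08],
    [0,0,-1.2],
    [0,0,-1.318],
    [0,0,-1.318],
    [0,0,-1.318],
    [0,0,-1.318]
  ],
  "translation": [
    [0,0,-20],
    [0,0,-45],
    [0,0,-80],
    [0,0,-110],
    [0,0,-125],
    [-17,-3,-125],
    [-34,-6,-125],
    [-52,-9,-125],
    [-70,-12,-125],
    [-88,-15,-125],
    [-106,-18,-125],
    [-124,-21,-125],
    [-142,-24,-125],
    [-160,-27,-125],
    [-175,-30,-125],
    [-188,-32.3,-125],
    [-188,-32.3,-125],
    [-188,-32.3,-125],
    [-188,-32.3,-125]
  ],
  "claw": [1,1,1,1,1,1,1,1,1,1,1,1,1,1,1,1,1,1,1]
}}

```text
t: 11.12
tool_pos: [0.5023, 0.0102, 0.1961]
eef_rot: [179.9, 0.1, 170.8]
wrist_force: [-1.3, 0.0, -2.7]
opening: 0.0147
finger_force: 60.8
```

```bash
python3 go.py 502.9 9.6 152 170.9 502.9 9.6 98 170.9;python3 - <<'E'
from h import *
for n in("scene","top"):
    c=capture(n);pickle.dump(c,open(n+"3.pkl","wb"))
t,s=load("top3"),load("scene3")
a=cv2.resize(t["frame"][215:335,180:380,::-1],None,fx=4,fy=4,interpolation=2)[:,:400]
crop(s,230,170,130,120,6,"scene3")
E
```

```text
t11.1 pos [502.3  10.2 196.1] rot [1.799e+02 1.000e-01 1.708e+02] F [-1.3  0.  -2.7] Tz 0.02 open 14.7 ff 60.8 j6 -86.2
(502.9, 9.6, 152.0, 170.9) T [-0.6, -0.6, 44.1] R [0.002, 0.002, -0.001]
(502.9, 9.6, 98.0, 170.9) T [-0.5, -0.7, 98.1] R [0.002, 0.002, -0.001]
```

View pics/scene3.png

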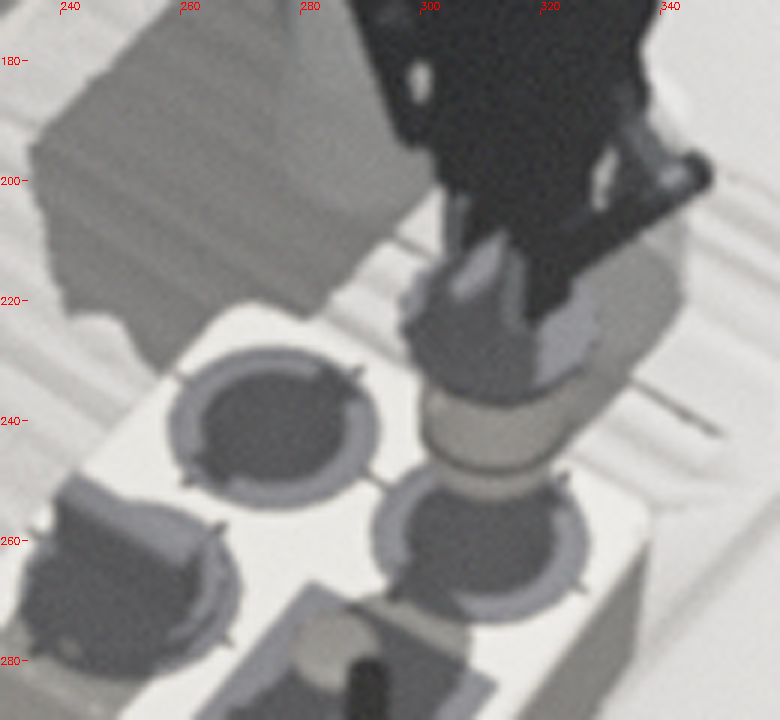

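The cartridge hangs upright over well c, with its foot near (311,250) and its bar pointing at the slot dots. I'll lower it now.

>>> {"api": "send_rows", "payload": {
  "rotation": [
    [0,0,0],
    [0,0,0],
    [0,0,0],
    [0,0,0],
    [0,0,0],
    [0,0,0],
    [0,0,0],
    [0,0,0],
    [0,0,0],
    [0,0,0]
  ],
  "translation": [
    [-0.3,-0.3,15],
    [-0.5,-0.6,30],
    [-0.5,-0.6,40],
    [-0.5,-0.6,48],
    [-0.5,-0.6,56],
    [-0.5,-0.6,64],
    [-0.5,-0.6,72],
    [-0.5,-0.6,80],
    [-0.5,-0.6,84],
    [-0.5,-0.6,84]
  ],
  "claw": [1,1,1,1,1,1,1,1,1,1]
}}

```text
t: 12.05
tool_pos: [0.5026, 0.0096, 0.1111]
eef_rot: [179.9, 0.1, 171.0]
wrist_force: [0.9, 3.2, -3.0]
opening: 0.0146
finger_force: 60.3
```

```bash
python3 go.py 502.9 9.6 98 170.9
```

```text
t12.1 pos [502.6   9.6 111.1] rot [1.799e+02 1.000e-01 1.710e+02] F [ 0.9  3.2 -3. ] Tz -0.03 open 14.6 ff 60.3 j6 -86.4
(502.9, 9.6, 98.0, 170.9) T [-0.3, 0.0, 13.1] R [0.002, 0.001, 0.001]
```

>>> {"api": "send_rows", "payload": {
  "rotation": [
    [0,0,0],
    [0,0,0],
    [0,0,0],
    [0,0,0],
    [0,0,0],
    [0,0,0],
    [0,0,0],
    [0,0,0]
  ],
  "translation": [
    [0,0.7,2],
    [0,0.7,4],
    [0,0.7,6],
    [0,0.7,8],
    [0,0.7,10],
    [0,0.7,12],
    [0,0.7,13],
    [0,0.7,13]
  ],
  "claw": [1,1,1,1,1,1,1,1]
}}

```text
t: 12.72
tool_pos: [0.5032, 0.0098, 0.0991]
eef_rot: [179.9, 0.1, 171.0]
wrist_force: [-0.8, 2.7, -1.0]
opening: 0.0146
finger_force: 60.7
```

```bash
python3 go.py 502.9 9.6 98 170.9
```

```text
t12.7 pos [503.2   9.8  99.1] rot [1.799e+02 1.000e-01 1.710e+02] F [-0.8  2.7 -1. ] Tz 0.01 open 14.6 ff 60.7 j6 -86.3
(502.9, 9.6, 98.0, 170.9) T [0.2, -0.2, 1.1] R [0.001, 0.002, 0.001]
```

>>> {"api": "send_rows", "payload": {
  "rotation": [
    [0,0,0],
    [0,0,0.09],
    [0,0,0.18],
    [0,0,0.27],
    [0,0,0.36],
    [0,0,0.45],
    [0,0,0.54],
    [0,0,0.63],
    [0,0,0.72],
    [0,0,0.81],
    [0,0,0.9],
    [0,0,0.99],
    [0,0,1.08],
    [0,0,1.17],
    [0,0,1.25],
    [0,0,1.311],
    [0,0,1.311],
    [0,0,1.311]
  ],
  "translation": [
    [0,0.3,1.2],
    [0,0.3,1.2],
    [0,0.3,1.3],
    [0,0.3,1.8],
    [0,0.3,2.3],
    [0,0.3,2.8],
    [0,0.3,3.2],
    [0,0.3,3.7],
    [0,0.3,4.2],
    [0,0.3,4.6],
    [0,0.3,5],
    [0,0.3,5.2],
    [0,0.3,5.2],
    [0,0.3,5.2],
    [0,0.3,5.2],
    [0,0.3,5.2],
    [0,0.3,5.2],
    [0,0.3,5.2]
  ],
  "claw": [1,1,1,1,1,1,1,1,1,1,1,1,1,1,1,1,1,1]
}}

```text
t: 14.22
tool_pos: [0.503, 0.0091, 0.094]
eef_rot: [179.9, 0.1, 95.9]
wrist_force: [-2.6, -0.4, 0.4]
opening: 0.0148
finger_force: 60.9
```

```bash
python3 go.py 502.9 9.6 94 95.9
```

```text
t14.2 pos [503.    9.1  94. ] rot [1.799e+02 1.000e-01 9.590e+01] F [-2.6 -0.4  0.4] Tz -0.15 open 14.8 ff 60.9 j6 -11.3
(502.9, 9.6, 94.0, 95.9) T [0.5, -0.1, 0.0] R [0.002, 0.002, -0.0]
```

>>> {"api": "send_rows", "payload": {
  "rotation": [
    [0,0,0],
    [0,0,0],
    [0,0,0],
    [0,0,0],
    [0,0,0],
    [0,0,0],
    [0,0,0],
    [0,0,0],
    [0,0,0],
    [0,0,0],
    [0,0,0]
  ],
  "translation": [
    [0,0,0],
    [0,0,0],
    [0,0,0],
    [0,0,0],
    [0,0,0],
    [0,0,-20],
    [0,0,-50],
    [0,0,-80],
    [0,0,-100],
    [0,0,-100],
    [0,0,-100]
  ],
  "claw": [0.5,0.5,0.5,0.5,0.5,0.5,0.5,0.5,0.5,0.5,0.5]
}}

```text
t: 15.13
tool_pos: [0.504, 0.01, 0.1958]
eef_rot: [179.6, 0.0, 95.9]
wrist_force: [0.0, -0.5, 0.4]
opening: 0.0425
finger_force: 0.0
```

```bash
python3 go.py 463.5 295.3 180 57;python3 - <<'E'
from h import *
for n in("scene","top"):
    c=capture(n);pickle.dump(c,open(n+"4.pkl","wb"))
t,s=load("top4"),load("scene4")
crop(t,160,215,220,125,3,"x");a=cv2.imread("pics/x.png")
crop(s,165,175,170,110,3,"x");b=cv2.imread("pics/x.png")
w=max(a.shape[1],b.shape[1]);o=np.zeros((a.shape[0]+b.shape[0],w,3),np.uint8);o[:a.shape[0],:a.shape[1]]=a;o[a.shape[0]:,:b.shape[1]]=b[:600-a.shape[0]] if a.shape[0]+b.shape[0]>600 else b
o=o[:600];cv2.imwrite("pics/both4.png",o);print(o.shape)
E
```

```text
t15.1 pos [504.   10.  195.8] rot [179.6   0.   95.9] F [ 0.  -0.5  0.4] Tz 0.04 open 42.5 ff 0.0 j6 -11.2
(463.5, 295.3, 180.0, 57.0) T [288.0, -11.2, 15.6] R [0.007, -0.002, 0.678]Traceback (most recent call last):
  File "<stdin>", line 7, in <module>
ValueError: could not broadcast input array from shape (225,510,3) into shape (330,510,3)
```

```bash
cat >> h.py <<'E'
def both(i,tx=160,ty=227,sx=165,sy=180):
    t,s=load(f"top{i}"),load(f"scene{i}")
    crop(t,tx,ty,220,100,3,"x");a=cv2.imread("pics/x.png");crop(s,sx,sy,220,100,3,"x");cv2.imwrite(f"pics/both{i}.png",np.vstack([a,cv2.imread("pics/x.png")]))
def snap(i):
    for n in("scene","top"):pickle.dump(capture(n),open(f"{n}{i}.pkl","wb"))
E
python3 -c "
from h import *
both(4)"
```

```text
(no output)
```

View pics/both4.png

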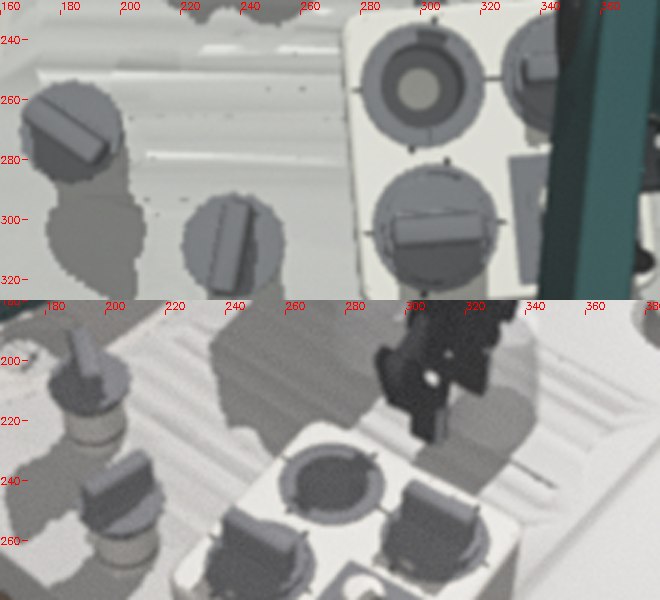

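F2 is seated in well c with its bar along y. F1 hasn't moved from about (181,268), and the spent cartridge stands upright near (237,308). Next I'll fetch F1.

>>> {"api": "send_rows", "payload": {
  "rotation": [
    [0,0,0.1],
    [0,0,0.2],
    [0,0,0.3],
    [0,0,0.4],
    [0,0,0.5],
    [0,0,0.6],
    [0,0,0.678],
    [0,0,0.678],
    [0,0,0.678],
    [0,0,0.678],
    [0,0,0.678],
    [0,0,0.678],
    [0,0,0.678]
  ],
  "translation": [
    [25,-1,2],
    [60,-2,4],
    [95,-4,6],
    [130,-5,8],
    [165,-7,10],
    [200,-8,12],
    [235,-9,14],
    [262,-10,15],
    [280,-11,15.6],
    [288,-11.2,15.6],
    [288,-11.2,15.6],
    [288,-11.2,15.6],
    [288,-11.2,15.6]
  ],
  "claw": [0.5,0.5,0.5,0.5,0.5,0.5,0.5,0.5,0.5,0.5,0.5,0.5,0.5]
}}

```text
t: 16.32
tool_pos: [0.4627, 0.2941, 0.178]
eef_rot: [179.9, -0.0, 56.9]
wrist_force: [-0.4, -0.7, 0.2]
opening: 0.0429
finger_force: 0.0
```

```bash
python3 go.py 463.5 295.3 100 57 463.5 295.3 71 57
```

```text
t16.3 pos [462.7 294.1 178. ] rot [179.9  -0.   56.9] F [-0.4 -0.7  0.2] Tz -0.01 open 42.9 ff 0.0 j6 59.6
(463.5, 295.3, 100.0, 57.0) T [1.4, -0.1, 78.0] R [0.002, -0.0, -0.001]
(463.5, 295.3, 71.0, 57.0) T [1.4, -0.2, 107.0] R [0.002, -0.0, -0.001]
```

>>> {"api": "send_rows", "payload": {
  "rotation": [
    [0,0,0],
    [0,0,0],
    [0,0,0],
    [0,0,0],
    [0,0,0],
    [0,0,0],
    [0,0,0],
    [0,0,0],
    [0,0,0],
    [0,0,0],
    [0,0,0],
    [0,0,0],
    [0,0,0],
    [0,0,0]
  ],
  "translation": [
    [1.4,-0.1,25],
    [1.4,-0.1,50],
    [1.4,-0.1,75],
    [1.4,-0.1,92],
    [1.4,-0.1,102],
    [1.4,-0.1,107],
    [1.4,-0.1,107],
    [1.4,-0.1,107],
    [1.4,-0.1,107],
    [1.4,-0.1,107],
    [1.4,-0.1,107],
    [1.4,-0.1,107],
    [1.4,-0.1,107],
    [1.4,-0.1,107]
  ],
  "claw": [0.5,0.5,0.5,0.5,0.5,0.5,0.5,1,1,1,1,1,1,1]
}}

```text
t: 17.48
tool_pos: [0.4644, 0.2972, 0.0732]
eef_rot: [179.8, -0.3, 57.0]
wrist_force: [1.0, 0.2, 6.4]
opening: 0.0146
finger_force: 62.1
```

```bash
python3 go.py 494.5 91.2 196 170.9
```

```text
t17.5 pos [464.4 297.2  73.2] rot [179.8  -0.3  57. ] F [1.  0.2 6.4] Tz -0.02 open 14.6 ff 62.1 j6 59.8
(494.5, 91.2, 196.0, 170.9) T [-155.9, 137.8, -123.0] R [0.007, 0.001, -1.988]
```

>>> {"api": "send_rows", "payload": {
  "rotation": [
    [0,0,0],
    [0,0,0],
    [0,0,-0.12],
    [0,0,-0.24],
    [0,0,-0.36],
    [0,0,-0.48],
    [0,0,-0.6],
    [0,0,-0.72],
    [0,0,-0.84],
    [0,0,-0.96],
    [0,0,-1.08],
    [0,0,-1.2],
    [0,0,-1.32],
    [0,0,-1.44],
    [0,0,-1.56],
    [0,0,-1.68],
    [0,0,-1.8],
    [0,0,-1.92],
    [0,0,-1.988],
    [0,0,-1.988]
  ],
  "translation": [
    [0,0,-15],
    [0,0,-35],
    [0,0,-60],
    [0,0,-90],
    [0,0,-115],
    [-10,9,-123],
    [-22,19,-123],
    [-36,32,-123],
    [-50,44,-123],
    [-64,57,-123],
    [-78,69,-123],
    [-92,81,-123],
    [-106,94,-123],
    [-120,106,-123],
    [-132,117,-123],
    [-142,126,-123],
    [-150,133,-123],
    [-155.9,137.8,-123],
    [-155.9,137.8,-123],
    [-155.9,137.8,-123]
  ],
  "claw": [1,1,1,1,1,1,1,1,1,1,1,1,1,1,1,1,1,1,1,1]
}}

```text
t: 19.15
tool_pos: [0.4934, 0.0903, 0.1936]
eef_rot: [180.0, 0.0, 170.9]
wrist_force: [0.2, -0.0, -1.4]
opening: 0.0148
finger_force: 61.2
```

```bash
python3 go.py 494.5 91.2 112 170.9; python3 -c "
from h import *
snap(5)"
```

```text
t19.1 pos [493.4  90.3 193.6] rot [180.    0.  170.9] F [ 0.2 -0.  -1.4] Tz 0.02 open 14.8 ff 61.2 j6 -77.0
(494.5, 91.2, 112.0, 170.9) T [-0.9, 1.0, 81.6] R [0.001, 0.001, 0.0]
```

>>> {"api": "send_rows", "payload": {
  "rotation": [
    [0,0,0],
    [0,0,0],
    [0,0,0],
    [0,0,0],
    [0,0,0],
    [0,0,0],
    [0,0,0],
    [0,0,0],
    [0,0,0],
    [0,0,0]
  ],
  "translation": [
    [0,0.5,15],
    [0,1,28],
    [0,1,36],
    [0,1,44],
    [0,1,52],
    [0,1,60],
    [0,1,68],
    [0,1,76],
    [0,1,81],
    [0,1,81]
  ],
  "claw": [1,1,1,1,1,1,1,1,1,1]
}}

```text
t: 20.08
tool_pos: [0.4934, 0.0924, 0.1119]
eef_rot: [179.9, 0.0, 170.9]
wrist_force: [-1.9, 3.0, -2.5]
opening: 0.0149
finger_force: 60.6
```

```bash
python3 go.py 494.5 91.2 99 170.9
```

```text
t20.1 pos [493.4  92.4 111.9] rot [179.9   0.  170.9] F [-1.9  3.  -2.5] Tz 0.03 open 14.9 ff 60.6 j6 -76.9
(494.5, 91.2, 99.0, 170.9) T [-1.3, -1.0, 12.9] R [0.002, 0.0, 0.0]
```

>>> {"api": "send_rows", "payload": {
  "rotation": [
    [0,0,0],
    [0,0,0],
    [0,0,0],
    [0,0,0],
    [0,0,0],
    [0,0,0],
    [0,0,0],
    [0,0,0]
  ],
  "translation": [
    [0.4,0.3,2],
    [0.4,0.3,4],
    [0.4,0.3,6],
    [0.4,0.3,8],
    [0.4,0.3,10],
    [0.4,0.3,12],
    [0.4,0.3,13],
    [0.4,0.3,13]
  ],
  "claw": [1,1,1,1,1,1,1,1]
}}

```text
t: 20.75
tool_pos: [0.4936, 0.0926, 0.101]
eef_rot: [179.9, 0.1, 170.9]
wrist_force: [-4.6, 4.1, 0.8]
opening: 0.0148
finger_force: 61.5
```

```bash
python3 go.py 494.5 91.2 99 170.9
```

```text
t20.8 pos [493.6  92.6 101. ] rot [1.799e+02 1.000e-01 1.709e+02] F [-4.6  4.1  0.8] Tz 0.01 open 14.8 ff 61.5 j6 -76.8
(494.5, 91.2, 99.0, 170.9) T [-1.1, -1.2, 2.0] R [0.002, 0.002, 0.0]
```

>>> {"api": "send_rows", "payload": {
  "rotation": [
    [0,0,0],
    [0,0,0],
    [0,0,0],
    [0,0,0],
    [0,0,0]
  ],
  "translation": [
    [0.7,0.3,0.7],
    [0.7,0.3,1.4],
    [0.7,0.3,2],
    [0.7,0.3,2],
    [0.7,0.3,2]
  ],
  "claw": [1,1,1,1,1]
}}

```text
t: 21.17
tool_pos: [0.4935, 0.0927, 0.0991]
eef_rot: [179.9, 0.2, 170.9]
wrist_force: [-4.8, 3.0, 3.4]
opening: 0.0149
finger_force: 61.7
```

```bash
python3 go.py 494.5 91.2 99 170.9
```

```text
t21.2 pos [493.5  92.7  99.1] rot [179.9   0.2 170.9] F [-4.8  3.   3.4] Tz 0.0 open 14.9 ff 61.7 j6 -76.8
(494.5, 91.2, 99.0, 170.9) T [-1.2, -1.3, 0.1] R [0.001, 0.003, -0.0]
```

>>> {"api": "send_rows", "payload": {
  "rotation": [
    [0,0,0.09],
    [0,0,0.18],
    [0,0,0.27],
    [0,0,0.36],
    [0,0,0.45],
    [0,0,0.54],
    [0,0,0.63],
    [0,0,0.72],
    [0,0,0.81],
    [0,0,0.9],
    [0,0,0.99],
    [0,0,1.08],
    [0,0,1.17],
    [0,0,1.25],
    [0,0,1.309],
    [0,0,1.309],
    [0,0,1.309]
  ],
  "translation": [
    [0,0,0.3],
    [0,0,0.3],
    [0,0,0.8],
    [0,0,1.3],
    [0,0,1.8],
    [0,0,2.2],
    [0,0,2.7],
    [0,0,3.2],
    [0,0,3.6],
    [0,0,4],
    [0,0,4.2],
    [0,0,4.2],
    [0,0,4.2],
    [0,0,4.2],
    [0,0,4.2],
    [0,0,4.2],
    [0,0,4.2]
  ],
  "claw": [1,1,1,1,1,1,1,1,1,1,1,1,1,1,1,1,1]
}}

```text
t: 22.58
tool_pos: [0.4946, 0.0925, 0.0952]
eef_rot: [179.6, 0.0, 96.0]
wrist_force: [-1.5, 2.0, 3.3]
opening: 0.0147
finger_force: 61.7
```

```bash
python3 go.py 494.5 91.2 95 95.9
```

```text
t22.6 pos [494.6  92.5  95.2] rot [179.6   0.   96. ] F [-1.5  2.   3.3] Tz -0.07 open 14.7 ff 61.7 j6 -1.8
(494.5, 91.2, 95.0, 95.9) T [-1.2, -0.3, 0.2] R [0.006, 0.0, 0.001]
```

Screwed in. I'll release, lift and look before taking spent_b.

>>> {"api": "send_rows", "payload": {
  "rotation": [
    [0,0,0],
    [0,0,0],
    [0,0,0],
    [0,0,0],
    [0,0,0],
    [0,0,0],
    [0,0,0],
    [0,0,0],
    [0,0,0],
    [0,0,0],
    [0,0,0]
  ],
  "translation": [
    [0,0,0],
    [0,0,0],
    [0,0,0],
    [0,0,0],
    [0,0,0],
    [0,0,-20],
    [0,0,-50],
    [0,0,-80],
    [0,0,-95],
    [0,0,-95],
    [0,0,-95]
  ],
  "claw": [0.5,0.5,0.5,0.5,0.5,0.5,0.5,0.5,0.5,0.5,0.5]
}}

```text
t: 23.5
tool_pos: [0.4936, 0.0925, 0.1902]
eef_rot: [179.7, 0.0, 95.9]
wrist_force: [-0.0, 0.4, -0.7]
opening: 0.0426
finger_force: 0.0
```

```bash
python3 go.py 412.9 82.8 180 95.9; python3 -c "
from h import *
snap(6);both(6)"
```

```text
t23.5 pos [493.6  92.5 190.2] rot [179.7   0.   95.9] F [-0.   0.4 -0.7] Tz -0.0 open 42.6 ff 0.0 j6 -1.8
(412.9, 82.8, 180.0, 95.9) T [-1.3, -81.3, 9.8] R [0.005, 0.0, 0.0]
```

View pics/both6.png

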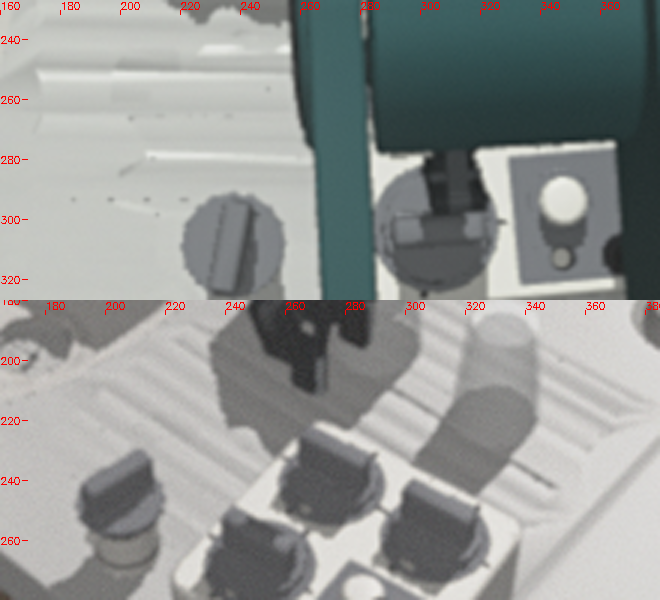

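Wells a and c now hold fresh cartridges with bars in line with the deck bars. The spent_b bar is at about (253,257) in the scene view. I'll take it next.

>>> {"api": "send_rows", "payload": {
  "rotation": [
    [0.005,0,0],
    [0.005,0,0],
    [0.005,0,0],
    [0.005,0,0],
    [0.005,0,0],
    [0.005,0,0],
    [0.005,0,0],
    [0.005,0,0]
  ],
  "translation": [
    [-1.3,-25,9],
    [-1.3,-50,9],
    [-1.3,-70,9],
    [-1.3,-81,9],
    [-1.3,-81.3,30],
    [-1.3,-81.3,55],
    [-1.3,-81.3,55],
    [-1.3,-81.3,55]
  ],
  "claw": [0.5,0.5,0.5,0.5,0.5,0.5,0.5,0.5]
}}

```text
t: 24.27
tool_pos: [0.4103, 0.0828, 0.1315]
eef_rot: [-179.5, -0.0, 95.9]
wrist_force: [0.4, -0.1, -0.9]
opening: 0.0426
finger_force: 0.0
```

```bash
python3 go.py 412.9 82.8 92 95.9
```

```text
t24.3 pos [410.3  82.8 131.5] rot [-179.5   -0.    95.9] F [ 0.4 -0.1 -0.9] Tz -0.02 open 42.6 ff 0.0 j6 -2.3
(412.9, 82.8, 92.0, 95.9) T [-0.2, 2.9, 39.5] R [-0.009, -0.0, -0.0]
```

>>> {"api": "send_rows", "payload": {
  "rotation": [
    [-0.007,0,0],
    [-0.007,0,0],
    [-0.007,0,0],
    [-0.007,0,0],
    [-0.007,0,0],
    [-0.007,0,0],
    [-0.007,0,0],
    [-0.007,0,0],
    [-0.007,0,0],
    [-0.007,0,0],
    [-0.007,0,0],
    [-0.007,0,0]
  ],
  "translation": [
    [0,2.5,12],
    [0,2.5,26],
    [0,2.5,36],
    [0,2.5,40],
    [0,2.5,40],
    [0,2.5,40],
    [0,2.5,40],
    [0,2.5,40],
    [0,2.5,40],
    [0,2.5,40],
    [0,2.5,40],
    [0,2.5,40]
  ],
  "claw": [0.5,0.5,0.5,0.5,0.5,1,1,1,1,1,1,1]
}}

```text
t: 25.27
tool_pos: [0.4136, 0.0829, 0.0952]
eef_rot: [179.9, 0.0, 95.9]
wrist_force: [-5.1, -1.3, 5.0]
opening: 0.0153
finger_force: 60.0
```

```bash
python3 go.py 412.9 82.8 92 95.9
```

```text
t25.3 pos [413.6  82.9  95.2] rot [179.9   0.   95.9] F [-5.1 -1.3  5. ] Tz 0.07 open 15.3 ff 60.0 j6 -2.3
(412.9, 82.8, 92.0, 95.9) T [-0.0, -0.7, 3.2] R [0.002, 0.0, 0.0]
```

>>> {"api": "send_rows", "payload": {
  "rotation": [
    [0,0,-0.1],
    [0,0,-0.2],
    [0,0,-0.3],
    [0,0,-0.4],
    [0,0,-0.5],
    [0,0,-0.6],
    [0,0,-0.7],
    [0,0,-0.8],
    [0,0,-0.9],
    [0,0,-1.0],
    [0,0,-1.1],
    [0,0,-1.2],
    [0,0,-1.3],
    [0,0,-1.309],
    [0,0,-1.309]
  ],
  "translation": [
    [0,-0.5,0],
    [0,-0.5,0],
    [0,-0.5,0],
    [0,-0.5,-0.3],
    [0,-0.5,-0.8],
    [0,-0.5,-1.3],
    [0,-0.5,-1.8],
    [0,-0.5,-2.3],
    [0,-0.5,-2.8],
    [0,-0.5,-3.3],
    [0,-0.5,-3.8],
    [0,-0.5,-4],
    [0,-0.5,-4],
    [0,-0.5,-4],
    [0,-0.5,-4]
  ],
  "claw": [1,1,1,1,1,1,1,1,1,1,1,1,1,1,1]
}}

```text
t: 26.52
tool_pos: [0.4138, 0.0838, 0.0989]
eef_rot: [179.8, 0.2, 170.8]
wrist_force: [-4.4, 2.0, 4.5]
opening: 0.0147
finger_force: 59.5
```

```bash
python3 go.py 412.9 82.8 200 170.9
```

```text
t26.5 pos [413.8  83.8  98.9] rot [179.8   0.2 170.8] F [-4.4  2.   4.5] Tz 0.04 open 14.7 ff 59.5 j6 -77.2
(412.9, 82.8, 200.0, 170.9) T [0.4, -0.9, -101.1] R [0.003, 0.003, -0.002]
```

>>> {"api": "send_rows", "payload": {
  "rotation": [
    [0,0,0],
    [0,0,0],
    [0,0,0],
    [0,0,0],
    [0,0,0],
    [0,0,0],
    [0,0,0],
    [0,0,0],
    [0,0,0],
    [0,0,0],
    [0,0,0],
    [0,0,0],
    [0,0,0],
    [0,0,0],
    [0,0,0],
    [0,0,0],
    [0,0,0]
  ],
  "translation": [
    [0.3,0,-10],
    [0.3,0,-25],
    [0,0,-40],
    [0,0,-55],
    [0,0,-75],
    [0,0,-95],
    [0,0,-105],
    [0,15,-105],
    [0,40,-105],
    [-1,70,-105],
    [-1,100,-105],
    [-1,130,-105],
    [-2,160,-105],
    [-2,190,-105],
    [-2,208,-105],
    [-2,214,-105],
    [-2,214,-105]
  ],
  "claw": [1,1,1,1,1,1,1,1,1,1,1,1,1,1,1,1,1]
}}

```text
t: 27.93
tool_pos: [0.4499, 0.295, 0.2029]
eef_rot: [180.0, 0.3, 171.0]
wrist_force: [0.3, -0.6, -2.0]
opening: 0.0147
finger_force: 59.0
```

```bash
python3 go.py 450 295 74 170.9
```

```text
t27.9 pos [449.9 295.  202.9] rot [180.    0.3 171. ] F [ 0.3 -0.6 -2. ] Tz -0.06 open 14.7 ff 59.0 j6 -53.7
(450.0, 295.0, 74.0, 170.9) T [0.5, -0.1, 128.9] R [0.001, 0.005, 0.001]
```

>>> {"api": "send_rows", "payload": {
  "rotation": [
    [0,0.003,0],
    [0,0.003,0],
    [0,0.003,0],
    [0,0.003,0],
    [0,0.003,0],
    [0,0.003,0],
    [0,0.003,0],
    [0,0.003,0],
    [0,0.003,0],
    [0,0.003,0]
  ],
  "translation": [
    [0,0,20],
    [0,0,50],
    [0,0,80],
    [0,0,105],
    [0,0,118],
    [0,0,124],
    [0,0,127],
    [0,0,129],
    [0,0,129],
    [0,0,129]
  ],
  "claw": [1,1,1,1,1,1,1,1,1,1]
}}

```text
t: 28.77
tool_pos: [0.4512, 0.2944, 0.076]
eef_rot: [179.8, 0.2, 170.9]
wrist_force: [-0.9, 0.0, -2.1]
opening: 0.0143
finger_force: 59.0
```

```bash
python3 go.py 450 295 73 170.9
```

```text
t28.8 pos [451.2 294.4  76. ] rot [179.8   0.2 170.9] F [-0.9  0.  -2.1] Tz -0.02 open 14.3 ff 59.0 j6 -53.8
(450.0, 295.0, 73.0, 170.9) T [1.3, 0.4, 3.0] R [0.003, 0.004, -0.0]
```

Lower 3 mm, release and retreat up.

>>> {"api": "send_rows", "payload": {
  "rotation": [
    [0,0,0],
    [0,0,0],
    [0,0,0],
    [0,0,0],
    [0,0,0],
    [0,0,0],
    [0,0,0],
    [0,0,0],
    [0,0,0],
    [0,0,0],
    [0,0,0],
    [0,0,0],
    [0,0,0],
    [0,0,0],
    [0,0,0]
  ],
  "translation": [
    [0,0,1],
    [0,0,2],
    [0,0,3],
    [0,0,3],
    [0,0,3],
    [0,0,3],
    [0,0,3],
    [0,0,0],
    [0,0,-20],
    [0,0,-50],
    [0,0,-85],
    [0,0,-120],
    [0,0,-130],
    [0,0,-130],
    [0,0,-130]
  ],
  "claw": [1,1,1,0.5,0.5,0.5,0.5,0.5,0.5,0.5,0.5,0.5,0.5,0.5,0.5]
}}

```text
t: 30.02
tool_pos: [0.4501, 0.2941, 0.2044]
eef_rot: [179.9, 0.1, 170.9]
wrist_force: [0.7, 0.1, -0.5]
opening: 0.043
finger_force: 0.0
```

```bash
python3 go.py 429 12.5 200 95.9; python3 -c "
from h import *
snap(7)
t,s=load('top7'),load('scene7')
crop(t,300,227,80,100,6,'x');a=cv2.imread('pics/x.png');crop(s,180,190,160,120,5,'x');b=cv2.imread('pics/x.png')
o=np.zeros((600,800,3),np.uint8);b=cv2.resize(b,(533,400));a=cv2.resize(a,(267,333));o[:400,:533]=b;o[:333,533:]=a;cv2.imwrite('pics/c7.png',o)"
```

```text
t30.0 pos [450.1 294.1 204.4] rot [1.799e+02 1.000e-01 1.709e+02] F [ 0.7  0.1 -0.5] Tz -0.0 open 43.0 ff 0.0 j6 -53.8
(429.0, 12.5, 200.0, 95.9) T [-23.7, -281.3, 4.0] R [0.003, 0.001, 1.309]
```

View pics/c7.png

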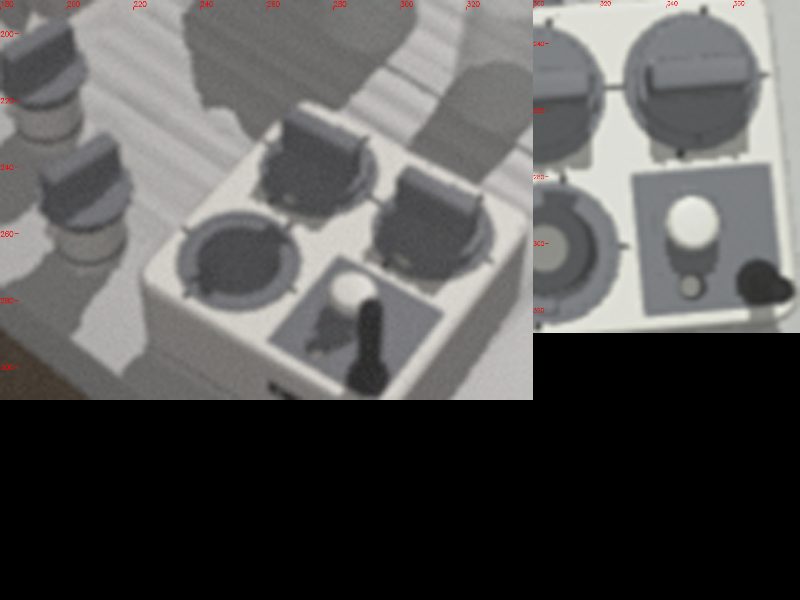

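Both spent cartridges stand upright on the worktop. Wells a and c are filled, with bars in line with the deck ticks to within about 1°. Next is the plunger.

```bash
python3 go.py 429.3 11.8 150 48; python3 - <<'E'
from h import *
t,s=load("top7"),load("scene7")
# refined readings from the c7 crops: plunger & pin
k=6/3.333*1; 
f=lambda x,y:((x-533)/(267/480)/6+300,y/(333/600)/6+227)
g=lambda x,y:(x/(533/800)/5+180,y/(400/600)/5+190)
U=[f(693,222),f(778,290)];V=[g(353,292),g(370,305)]
print(tri(t,U,s,V)); print(onz(t,[f(691,286)],.078),onz(t,[f(760,282)],.082),onz(s,[g(366,380)],.082))
E
```

```text
t30.1 pos [449.  293.5 201.9] rot [-1.799e+02 -1.000e-01  1.709e+02] F [ 0.1  0.3 -1.1] Tz -0.03 open 42.6 ff 0.0 j6 -53.8
(429.3, 11.8, 150.0, 48.0) T [-25.2, -281.2, 52.2] R [-0.003, 0.0, 2.145]
[[ 4.28199145e-01  1.11368426e-02  9.34144493e-02  7.72019216e-05]
 [ 3.98315526e-01 -2.30268059e-02  1.44756519e-01  1.45165597e-03]]
[[0.39502223 0.00993074 0.078     ]] [[ 0.39785828 -0.02515403  0.082     ]] [[ 0.39395394 -0.02652131  0.082     ]]
```

>>> {"api": "send_rows", "payload": {
  "rotation": [
    [0,0,0.12],
    [0,0,0.24],
    [0,0,0.36],
    [0,0,0.48],
    [0,0,0.6],
    [0,0,0.72],
    [0,0,0.84],
    [0,0,0.96],
    [0,0,1.08],
    [0,0,1.2],
    [0,0,1.32],
    [0,0,1.44],
    [0,0,1.56],
    [0,0,1.68],
    [0,0,1.8],
    [0,0,1.92],
    [0,0,2.04],
    [0,0,2.145],
    [0,0,2.145],
    [0,0,2.145]
  ],
  "translation": [
    [-1,-15,0],
    [-3,-32,0],
    [-5,-50,0],
    [-6,-68,0],
    [-8,-86,0],
    [-9,-104,0],
    [-11,-122,0],
    [-13,-140,0],
    [-14,-158,0],
    [-16,-176,0],
    [-17,-194,0],
    [-19,-212,0],
    [-21,-230,0],
    [-22,-247,0],
    [-24,-262,0],
    [-25,-273,0],
    [-25.2,-281.2,0],
    [-25.2,-281.2,20],
    [-25.2,-281.2,40],
    [-25.2,-281.2,40]
  ],
  "claw": [1,1,1,1,1,1,1,1,1,1,1,1,1,1,1,1,1,1,1,1]
}}

```text
t: 31.78
tool_pos: [0.4266, 0.0126, 0.1576]
eef_rot: [-179.4, 0.3, 48.0]
wrist_force: [-0.5, -0.2, -0.3]
opening: -0.0
finger_force: 0.0
```

```bash
python3 go.py 429.3 11.6 105 48 429.3 11.6 90 48
```

```text
t31.8 pos [426.6  12.6 157.6] rot [-179.4    0.3   48. ] F [-0.5 -0.2 -0.3] Tz -0.0 open -0.0 ff 0.0 j6 36.0
(429.3, 11.6, 105.0, 48.0) T [1.4, 3.1, 52.6] R [-0.01, 0.005, -0.001]
(429.3, 11.6, 90.0, 48.0) T [1.4, 3.3, 67.6] R [-0.01, 0.005, -0.001]
```

>>> {"api": "send_rows", "payload": {
  "rotation": [
    [-0.008,0.004,0],
    [-0.008,0.004,0],
    [-0.008,0.004,0],
    [-0.008,0.004,0],
    [-0.008,0.004,0],
    [-0.008,0.004,0],
    [-0.008,0.004,0],
    [-0.008,0.004,0],
    [-0.008,0.004,0],
    [-0.008,0.004,0],
    [-0.008,0.004,0]
  ],
  "translation": [
    [1.4,3,20],
    [1.4,3,40],
    [1.4,3,52],
    [1.4,3,56],
    [1.4,3,59],
    [1.4,3,62],
    [1.4,3,64],
    [1.4,3,66],
    [1.4,3,67.5],
    [1.4,3,67.5],
    [1.4,3,67.5]
  ],
  "claw": [1,1,1,1,1,1,1,1,1,1,1]
}}

```text
t: 32.7
tool_pos: [0.4343, 0.0115, 0.0974]
eef_rot: [179.4, -0.4, 48.0]
wrist_force: [-0.0, -1.1, 2.2]
opening: -0.0
finger_force: 1.0
```

```bash
python3 go.py 429.3 11.6 90 48
```

```text
t32.7 pos [434.3  11.5  97.4] rot [179.4  -0.4  48. ] F [-0.  -1.1  2.2] Tz -0.05 open -0.0 ff 1.0 j6 36.0
(429.3, 11.6, 90.0, 48.0) T [-3.3, -3.9, 7.3] R [0.01, -0.007, 0.0]
```

>>> {"api": "send_rows", "payload": {
  "rotation": [
    [0.008,-0.006,0],
    [0.008,-0.006,0],
    [0.008,-0.006,0],
    [0.008,-0.006,0],
    [0.008,-0.006,0],
    [0.008,-0.006,0],
    [0.008,-0.006,0],
    [0.008,-0.006,0]
  ],
  "translation": [
    [-1.5,-2,-3],
    [-3,-3.5,-3],
    [-3,-3.5,0],
    [-3,-3.5,2],
    [-3,-3.5,4],
    [-3,-3.5,6],
    [-3,-3.5,8],
    [-3,-3.5,8]
  ],
  "claw": [1,1,1,1,1,1,1,1]
}}

```text
t: 33.37
tool_pos: [0.4294, 0.0116, 0.0897]
eef_rot: [179.9, -0.0, 48.0]
wrist_force: [-3.2, -0.5, 8.1]
opening: -0.0002
finger_force: 4.4
```

```bash
python3 go.py 429.3 11.6 90 48
```

```text
t33.4 pos [429.4  11.6  89.7] rot [179.9  -0.   48. ] F [-3.2 -0.5  8.1] Tz 0.03 open -0.2 ff 4.4 j6 36.0
(429.3, 11.6, 90.0, 48.0) T [-0.1, -0.1, -0.3] R [0.001, -0.0, 0.0]
```

At the stop (8 N). I'll press slightly more, hold 1.3 s, then retreat.

>>> {"api": "send_rows", "payload": {
  "rotation": [
    [0,0,0],
    [0,0,0],
    [0,0,0],
    [0,0,0],
    [0,0,0],
    [0,0,0],
    [0,0,0],
    [0,0,0],
    [0,0,0],
    [0,0,0],
    [0,0,0],
    [0,0,0],
    [0,0,0],
    [0,0,0],
    [0,0,0],
    [0,0,0]
  ],
  "translation": [
    [0,0,0.7],
    [0,0,1],
    [0,0,1],
    [0,0,1],
    [0,0,1],
    [0,0,1],
    [0,0,1],
    [0,0,1],
    [0,0,1],
    [0,0,1],
    [0,0,1],
    [0,0,1],
    [0,0,1],
    [0,0,1],
    [0,0,1],
    [0,0,1]
  ],
  "claw": [1,1,1,1,1,1,1,1,1,1,1,1,1,1,1,1]
}}

```text
t: 34.7
tool_pos: [0.4295, 0.0116, 0.0896]
eef_rot: [179.9, -0.0, 48.0]
wrist_force: [-5.8, -0.6, 13.2]
opening: -0.0
finger_force: 6.5
```

```bash
python3 go.py 429.3 11.6 90 48
```

```text
t34.7 pos [429.5  11.6  89.6] rot [179.9  -0.   48. ] F [-5.8 -0.6 13.2] Tz -0.02 open -0.0 ff 6.5 j6 36.0
(429.3, 11.6, 90.0, 48.0) T [-0.1, -0.2, -0.4] R [0.001, -0.0, 0.0]
```

>>> {"api": "send_rows", "payload": {
  "rotation": [
    [0,0,0],
    [0,0,0],
    [0,0,0],
    [0,0,0],
    [0,0,0],
    [0,0,0],
    [0,0,0],
    [0,0,0],
    [0,0,0],
    [0,0,0],
    [0,0,0]
  ],
  "translation": [
    [0,0,-10],
    [0,0,-30],
    [0,0,-60],
    [0,0,-80],
    [0,0,-90],
    [-15,1,-90],
    [-30,2,-90],
    [-42,3,-90],
    [-45.6,2.8,-90],
    [-45.6,2.8,-90],
    [-45.6,2.8,-90]
  ],
  "claw": [1,1,1,1,1,0.5,0.5,0.5,0.5,0.5,0.5]
}}

```text
t: 35.62
tool_pos: [0.4007, -0.0239, 0.1769]
eef_rot: [-180.0, -0.0, 48.0]
wrist_force: [-0.9, -0.3, -0.5]
opening: 0.0425
finger_force: 0.0
```

```bash
python3 go.py 399.3 -22.8 150 48 399.3 -22.8 108 48
```

```text
t35.6 pos [400.7 -23.9 176.9] rot [-180.   -0.   48.] F [-0.9 -0.3 -0.5] Tz -0.04 open 42.5 ff 0.0 j6 30.5
(399.3, -22.8, 150.0, 48.0) T [-0.1, -1.7, 26.9] R [-0.0, -0.0, -0.0]
(399.3, -22.8, 108.0, 48.0) T [-0.1, -1.7, 68.9] R [-0.0, -0.0, -0.0]
```

>>> {"api": "send_rows", "payload": {
  "rotation": [
    [0,0,0],
    [0,0,0],
    [0,0,0],
    [0,0,0],
    [0,0,0],
    [0,0,0],
    [0,0,0]
  ],
  "translation": [
    [0,-1.5,15],
    [0,-1.5,30],
    [0,-1.5,45],
    [0,-1.5,58],
    [0,-1.5,67],
    [0,-1.5,69],
    [0,-1.5,69]
  ],
  "claw": [0.5,0.5,0.5,0.5,0.5,0.5,0.5]
}}

```text
t: 36.2
tool_pos: [0.3994, -0.0227, 0.1078]
eef_rot: [-179.9, 0.0, 48.0]
wrist_force: [0.6, -0.3, -0.1]
opening: 0.0425
finger_force: 0.0
```

>>> {"api": "send_rows", "payload": {
  "rotation": [
    [0,0,0],
    [0,0,0],
    [0,0,0],
    [0,0,0],
    [0,0,0],
    [0,0,0],
    [0,0,0],
    [0,0,0]
  ],
  "translation": [
    [0,0,0],
    [0,0,0],
    [0,0,0],
    [0,0,0],
    [0,0,0],
    [0,0,0],
    [0,0,0],
    [0,0,0]
  ],
  "claw": [0.6,0.7,0.8,1,1,1,1,1]
}}

```text
t: 36.87
tool_pos: [0.4003, -0.0232, 0.1093]
eef_rot: [179.9, -0.1, 48.0]
wrist_force: [0.5, 0.7, 4.1]
opening: 0.0115
finger_force: 58.4
```

```bash
python3 go.py 399.3 -22.8 150 48; python3 -c "
from h import *
snap(8)
crop(load('scene8'),240,215,110,100,6,'s8')"
```

```text
t36.9 pos [400.3 -23.2 109.3] rot [ 1.799e+02 -1.000e-01  4.800e+01] F [0.5 0.7 4.1] Tz 0.01 open 11.5 ff 58.4 j6 30.6
(399.3, -22.8, 150.0, 48.0) T [-0.3, -0.9, -40.7] R [0.002, -0.001, -0.0]
```

View pics/s8.png

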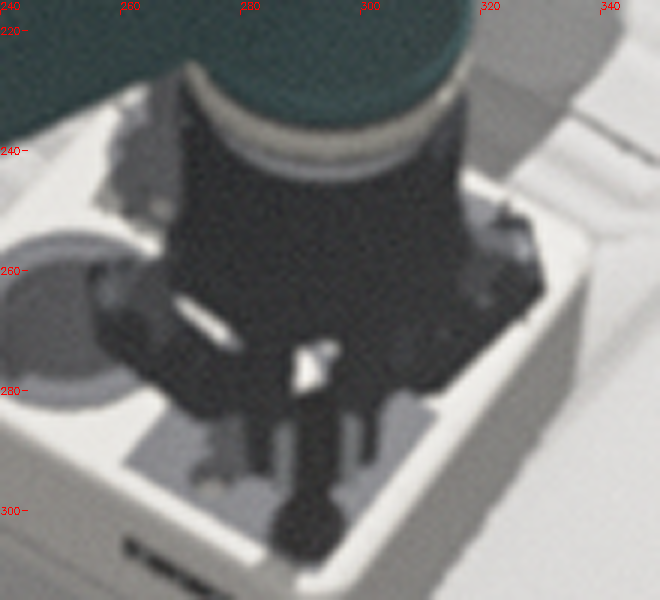

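The fingers hold the pin, whose collar is near (290,303). I'll lift it and carry it over the reset hole.

>>> {"api": "send_rows", "payload": {
  "rotation": [
    [0,0,0],
    [0,0,0],
    [0,0,0],
    [0,0,0],
    [0,0,0],
    [0,0,0],
    [0,0,0],
    [0,0,0],
    [0,0,0],
    [0,0,0],
    [0,0,0]
  ],
  "translation": [
    [0,0,-8],
    [0,0,-18],
    [0,0,-28],
    [0,0,-38],
    [0,0,-43],
    [0,0,-43],
    [8,-8,-43],
    [16,-17,-43],
    [22.3,-24.5,-43],
    [22.3,-24.5,-43],
    [22.3,-24.5,-43]
  ],
  "claw": [1,1,1,1,1,1,1,1,1,1,1]
}}

```text
t: 37.88
tool_pos: [0.3962, 0.0101, 0.1513]
eef_rot: [180.0, 0.0, 48.1]
wrist_force: [0.1, -0.3, -0.2]
opening: 0.0117
finger_force: 58.4
```

```bash
python3 go.py 396.3 10 150 48; python3 -c "
from h import *
snap(9)
t,s=load('top9'),load('scene9')
crop(s,250,240,80,75,8,'s9')
print(proj(s,[[.395,.0103,.078],[.3963,.010,.088]]))"
```

```text
t37.9 pos [396.2  10.1 151.3] rot [180.    0.   48.1] F [ 0.1 -0.3 -0.2] Tz -0.02 open 11.7 ff 58.4 j6 35.2
(396.3, 10.0, 150.0, 48.0) T [0.0, 0.1, 1.3] R [0.001, 0.001, 0.001]
[[274.81916448 293.88780639]
 [275.39901151 290.48323766]]
```

View pics/s9.png

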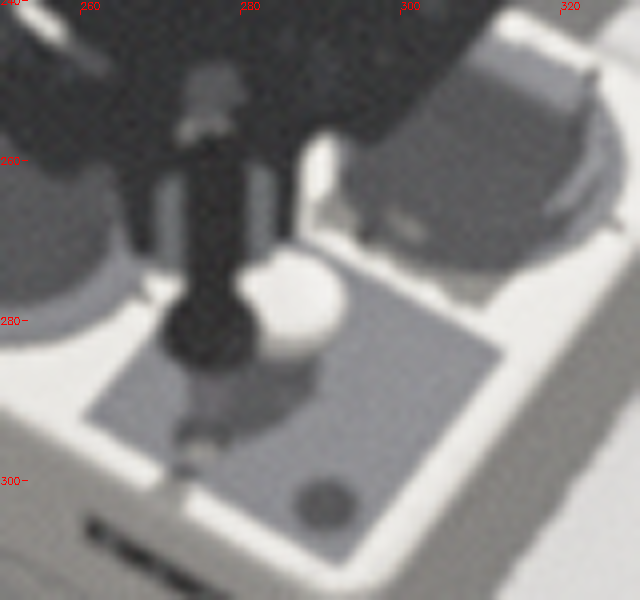

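The parking hole shows at (290.8,302.9) and the pin hangs upright over the reset hole, around (275,294). I'll lower it in steps while watching the force.

>>> {"api": "send_rows", "payload": {
  "rotation": [
    [0,0,0],
    [0,0,0],
    [0,0,0],
    [0,0,0],
    [0,0,0],
    [0,0,0],
    [0,0,0]
  ],
  "translation": [
    [0,0,4],
    [0,0,8],
    [0,0,11],
    [0,0,13],
    [0,0,15],
    [0,0,17],
    [0,0,17]
  ],
  "claw": [1,1,1,1,1,1,1]
}}

```text
t: 38.57
tool_pos: [0.3962, 0.0099, 0.134]
eef_rot: [-180.0, 0.0, 48.0]
wrist_force: [0.2, 0.1, -0.2]
opening: 0.0114
finger_force: 58.3
```

```bash
python3 go.py 396.3 10 150 48; python3 -c "
from h import *
print(onz(load('scene9'),[(290.75,302.9)],.078),onz(load('top0'),[(346.7,313)],.078),onz(load('scene0'),[(275,293.2)],.078))"
```

```text
t38.6 pos [396.2   9.9 134. ] rot [-180.    0.   48.] F [ 0.2  0.1 -0.2] Tz -0.01 open 11.4 ff 58.3 j6 35.2
(396.3, 10.0, 150.0, 48.0) T [0.2, 0.0, -16.0] R [-0.0, 0.0, -0.0]
[[ 0.39886684 -0.02471508  0.078     ]] [[0.39481072 0.01103843 0.078     ]] [[0.39637719 0.01102516 0.078     ]]
```

>>> {"api": "send_rows", "payload": {
  "rotation": [
    [0,0,0],
    [0,0,0],
    [0,0,0],
    [0,0,0],
    [0,0,0],
    [0,0,0],
    [0,0,0]
  ],
  "translation": [
    [0,0,2],
    [0,0,4],
    [0,0,5],
    [0,0,6],
    [0,0,7],
    [0,0,7.3],
    [0,0,7.3]
  ],
  "claw": [1,1,1,1,1,1,1]
}}

```text
t: 39.15
tool_pos: [0.3966, 0.0099, 0.1276]
eef_rot: [179.9, -0.0, 48.0]
wrist_force: [-0.9, 1.6, 4.3]
opening: 0.011
finger_force: 58.6
```

```bash
python3 go.py 396.3 10 150 48
```

```text
t39.1 pos [396.6   9.9 127.6] rot [179.9  -0.   48. ] F [-0.9  1.6  4.3] Tz -0.02 open 11.0 ff 58.6 j6 35.2
(396.3, 10.0, 150.0, 48.0) T [-0.1, -0.3, -22.4] R [0.001, -0.001, 0.0]
```

>>> {"api": "send_rows", "payload": {
  "rotation": [
    [0,0,0],
    [0,0,0],
    [0,0,0],
    [0,0,0],
    [0,0,0]
  ],
  "translation": [
    [0,0,0.7],
    [0,0,1.2],
    [0,0,1.5],
    [0,0,1.5],
    [0,0,1.5]
  ],
  "claw": [1,1,1,1,1]
}}

```text
t: 39.57
tool_pos: [0.3968, 0.0099, 0.1269]
eef_rot: [179.9, -0.1, 48.0]
wrist_force: [-2.2, 1.8, 7.0]
opening: 0.0115
finger_force: 59.1
```

```bash
python3 go.py 396.3 10 150 48
```

```text
t39.6 pos [396.8   9.9 126.9] rot [ 1.799e+02 -1.000e-01  4.800e+01] F [-2.2  1.8  7. ] Tz 0.04 open 11.5 ff 59.1 j6 35.2
(396.3, 10.0, 150.0, 48.0) T [-0.3, -0.4, -23.1] R [0.001, -0.001, 0.0]
```

Button fully in (7 N at the stop). Now the pin goes back to its parking hole.

>>> {"api": "send_rows", "payload": {
  "rotation": [
    [0,0,0],
    [0,0,0],
    [0,0,0],
    [0,0,0],
    [0,0,0],
    [0,0,0],
    [0,0,0],
    [0,0,0],
    [0,0,0],
    [0,0,0],
    [0,0,0]
  ],
  "translation": [
    [0,0,-5],
    [0,0,-12],
    [0,0,-20],
    [0,0,-26],
    [0,0,-26],
    [-8,8,-26],
    [-16,17,-26],
    [-22.3,24.5,-26],
    [-22.3,24.5,-26],
    [-22.3,24.5,-26],
    [-22.3,24.5,-26]
  ],
  "claw": [1,1,1,1,1,1,1,1,1,1,1]
}}

```text
t: 40.48
tool_pos: [0.3996, -0.0229, 0.1516]
eef_rot: [-180.0, -0.0, 48.0]
wrist_force: [0.4, 0.1, -0.2]
opening: 0.0114
finger_force: 58.4
```

```bash
python3 go.py 400.3 -23.2 140 48
```

```text
t40.5 pos [399.6 -22.9 151.6] rot [-180.   -0.   48.] F [ 0.4  0.1 -0.2] Tz 0.01 open 11.4 ff 58.4 j6 30.6
(400.3, -23.2, 140.0, 48.0) T [0.3, 0.7, 11.6] R [-0.0, -0.0, -0.0]
```

>>> {"api": "send_rows", "payload": {
  "rotation": [
    [0,0,0],
    [0,0,0],
    [0,0,0],
    [0,0,0],
    [0,0,0],
    [0,0,0],
    [0,0,0],
    [0,0,0]
  ],
  "translation": [
    [0.2,0.5,5],
    [0.2,0.5,10],
    [0.2,0.5,14],
    [0.2,0.5,18],
    [0.2,0.5,22],
    [0.2,0.5,26],
    [0.2,0.5,28],
    [0.2,0.5,28]
  ],
  "claw": [1,1,1,1,1,1,1,1]
}}

```text
t: 41.15
tool_pos: [0.3998, -0.0232, 0.123]
eef_rot: [-180.0, 0.0, 48.0]
wrist_force: [0.1, -0.0, 0.1]
opening: 0.0116
finger_force: 58.4
```

```bash
python3 go.py 400.3 -23.2 109.5 48
```

```text
t41.1 pos [399.8 -23.2 123. ] rot [-180.    0.   48.] F [ 0.1 -0.   0.1] Tz -0.06 open 11.6 ff 58.4 j6 30.6
(400.3, -23.2, 109.5, 48.0) T [0.4, 0.4, 13.5] R [-0.001, 0.001, 0.0]
```

>>> {"api": "send_rows", "payload": {
  "rotation": [
    [0,0,0],
    [0,0,0],
    [0,0,0],
    [0,0,0],
    [0,0,0],
    [0,0,0]
  ],
  "translation": [
    [0,0,4],
    [0,0,8],
    [0,0,11],
    [0,0,12.5],
    [0,0,13.2],
    [0,0,13.2]
  ],
  "claw": [1,1,1,1,1,1]
}}

```text
t: 41.65
tool_pos: [0.4001, -0.0233, 0.1103]
eef_rot: [180.0, 0.0, 48.0]
wrist_force: [-0.5, -0.0, -0.1]
opening: 0.0117
finger_force: 58.4
```

>>> {"api": "send_rows", "payload": {
  "rotation": [
    [0,0,0],
    [0,0,0],
    [0,0,0],
    [0,0,0],
    [0,0,0],
    [0,0,0],
    [0,0,0],
    [0,0,0],
    [0,0,0],
    [0,0,0],
    [0,0,0],
    [0,0,0]
  ],
  "translation": [
    [0,0,0],
    [0,0,0],
    [0,0,0],
    [0,0,0],
    [0,0,0],
    [0,0,-15],
    [0,0,-40],
    [0,0,-70],
    [0,0,-100],
    [0,0,-130],
    [0,0,-130],
    [0,0,-130]
  ],
  "claw": [0.5,0.5,0.5,0.5,0.5,0.5,0.5,0.5,0.5,0.5,0.5,0.5]
}}

```text
t: 42.65
tool_pos: [0.4013, -0.0235, 0.2429]
eef_rot: [179.7, -0.2, 48.0]
wrist_force: [-0.6, -0.3, -1.0]
opening: 0.0426
finger_force: 0.0
```

```bash
python3 go.py 202 511 231 48; python3 -c "
from h import *
snap(10)
crop(load('scene10'),180,185,160,120,5,'s10')"
```

```text
t42.6 pos [401.3 -23.5 242.9] rot [179.7  -0.2  48. ] F [-0.6 -0.3 -1. ] Tz -0.02 open 42.6 ff 0.0 j6 30.6
(202.0, 511.0, 231.0, 48.0) T [263.8, -505.8, 10.1] R [0.005, -0.003, 0.0]
```

View pics/s10.png

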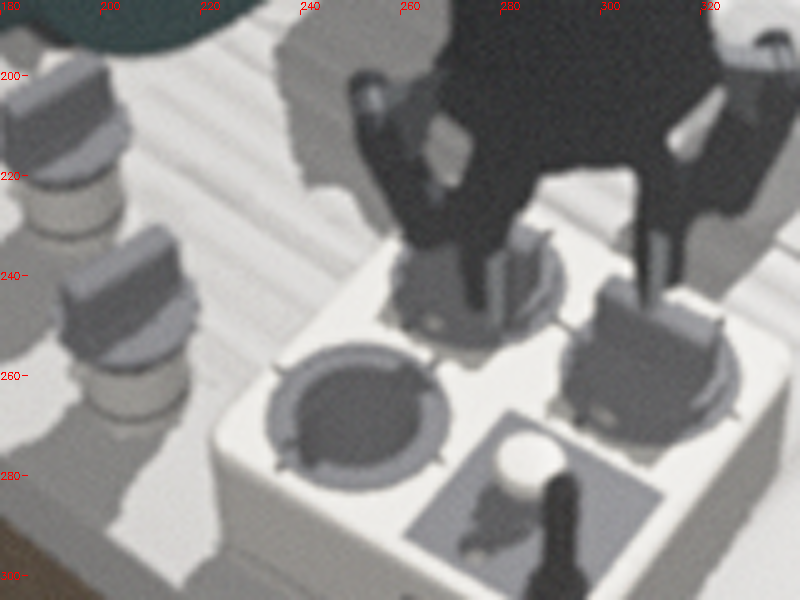

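The pin is back in its hole, with the grip top near (291,281) as at the start. The plunger is up, both fresh cartridges are seated, and both spent ones stand upright. I'm handing in.

```bash
python3 -c "
from workcell import finish_job
print(finish_job())"
```

```text
the job is handed in; nothing more can be done
None
```

The job is handed in, though no verdict came back: both spent cartridges stand on the worktop, both fresh ones are screwed into wells a and c in line with the deck bars, the air is bled, the reset button was pushed in, and the pin is back in its parking hole.

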